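# Load the drawing machine's markers and battery and switch it on

## Robot

A 6-joint arm with a two-finger parallel gripper is mounted at the origin on the work surface. World frame = base frame: x ahead of the robot, y to its left, z up, the work surface at z = 0. Lengths are in m, angles in degrees, forces in N, time in s.
With the tool pointing down it reaches from about 0.325 to 0.875 m from the base axis. Payload 4.4 kg.
Tool frame: the origin (TCP) lies on the centre line of the jaws, within the pads' length; the fingertips stand ctrl.nose_length ahead of it and the grasp point (between the pads) lies 6 mm ahead of it (ctrl.nose_length is the distance from the TCP to the fingertips, in m); x points along the fingers, y is the direction in which the jaws open and shut, and the axes are right-handed (so a half turn about x gives the same grasp; the last joint's range is limited). The gripper opens to 85 mm and grips with 20 to 120 N. Pads are 22 mm wide; open, the fingers measure 114 mm over their backs; the gripper's body (76 mm by 85 mm) begins 54 mm behind the grasp point. The pads swing forward as they close: fully open they stand 13 mm farther back than shut.
Start: joints at [67.122, 11.837, 88.321, -0, 79.842, -8.623], TCP at [0.142, 0.557, 0.221] pointing down, gripper open.
Joint ranges: [-156.59, 156.59], [-49.26, 127.26], [12.9, 141.05], [-63.56, 243.56], [4.71, 150.69], [-161.64, 161.64]. Speed limits (degrees/s): [159.86, 159.86, 180, 180, 180, 180].

## Interface

Orientations are given as [roll, pitch, yaw] about the fixed x, y, z axes, in that order (R = Rz(yaw) Ry(pitch) Rx(roll)).
In Python, from station import readout, imaging, ticket, ctrl gives the robot as it stands.
- The arm moves only by the tool move_arm, never from a script. Its argument "steps" is a list of rows, each a list of 5 numbers: the shift along the world's x, y, z each as a share of 0.025 m, from -1 to 1, then the turn about the world's z as a share of 0.1 rad, from -1 to 1, then the closure in counts, from 0 (fully open) to 255 (shut). A call has 1 to 5 rows; each row shifts and turns the commanded pose from where the row before left it; what a row does not reach is not made up. A row lasts 1/10 s, in which the tool goes at most 50 mm and 8.59 degrees, less where a joint would pass 70% of its speed; a pose out of reach is approached as far as the arm can. A call with a number of a shift or a turn outside -1 to 1 is refused whole. A call with a gripper value outside its range is refused whole. The fingers move at their own pace and stop on an object; "force" is the grip in N (left out, the last holds). Time passes only in rows, so rows that do not move let the fingers close. It gives the time, the measured TCP pose, the force and the opening at its end, in the units of the state.
- readout.read_state(): the state, without advancing time (a new reading comes with each control period).
- imaging.camera(name): name is "scene" or "side" or "wrist"; returns the picture (420x560x3 uint8, red, green, blue); there is no depth.
- imaging.camera_model(name): a dict with "vfov" (degrees; the focal length in pixels is half the picture's height over the tangent of half this angle, whatever the lens; pixels are square), "cx", "cy" (the principal point, pixels), "R" (3x3) and "t" (3): a world point X has camera coordinates R X + t. Camera axes: x right, y down, z forward; pixel columns grow to the right and rows downward; lengths in m; the calibration is good to about 2 mm. A picture is of the moment at which its call begins: read the wrist's pose just before it. camera_model takes no time and is no camera call; for the wrist camera it gives the pose at the moment of the call.
- ticket.sign_off(): hands the job in, once; it reports no verdict.
The state is a dict: "time_s": time; "joints": joint angles; "joint_vel": joint speeds; "joint_efforts": joint torques, N m; "tcp_pos": TCP position; "ee_rot": TCP orientation; "force": force on the tool from outside, world axes, zero at the start; "wrist_torque": the same for the moment, N m; "gripper_width": finger opening in m.
Only numpy, scipy, OpenCV 4.12 (cv2) and the standard library are available. Lean on these libraries where they do the work, as an engineer would, in place of code of your own. Each camera call takes 0.05 s, during which the arm holds its last target.

## Task

Get the drawing machine ready: slide the battery pack fully home against the stop in the control box's bay, and push every marker lying on the table down into the spring clip of its own colour, centred lengthwise, until it is fully seated. Only when all of that is done, throw the power lever all the way over to on. Leave the mug, tape roll, glue bottle and eraser where they stand, and let go of everything.

Things in the scene. Friction and masses are not known exactly. Their poses are not given: they have to be found in the camera images.
- marker_red_mid (a point): middle of the red marker (absent in some runs): 156 mm long, 50 g, round white barrel 22 mm in diameter and 116 mm long with red bands, a red square end, 24 x 24 x 20 mm, on each end that stops it rolling. x runs along the barrel. Lies on the table, this point 12 mm up. Both ends are alike: either way round will do
- marker_blue_mid (a point): middle of the blue marker (absent in some runs): 156 mm long, 50 g, round white barrel 22 mm in diameter and 116 mm long with blue bands, a blue square end, 24 x 24 x 20 mm, on each end that stops it rolling. x runs along the barrel. Lies on the table, this point 12 mm up. Both ends are alike: either way round will do
- marker_green_mid (a point): middle of the green marker (absent in some runs): 156 mm long, 50 g, round white barrel 22 mm in diameter and 116 mm long with green bands, a green square end, 24 x 24 x 20 mm, on each end that stops it rolling. x runs along the barrel. Lies on the table, this point 12 mm up. Both ends are alike: either way round will do
- marker_yellow_mid (a point): middle of the yellow marker (absent in some runs): 156 mm long, 50 g, round white barrel 22 mm in diameter and 116 mm long with yellow bands, a yellow square end, 24 x 24 x 20 mm, on each end that stops it rolling. x runs along the barrel. Lies on the table, this point 12 mm up. Both ends are alike: either way round will do
- red_seat (a point): where the middle of the red marker is when seated in the red clip, 46 mm above the table. x runs along the seated marker, y across, z up. The clip has a red base plate, 140 x 46 mm, its top 26 mm below this point, and two pairs of spring jaws, 36 to 48 mm from this point to either side along x; between the pairs the middle 70 mm is open for the fingers
- blue_seat (a point): where the middle of the blue marker is when seated in the blue clip, 46 mm above the table. x runs along the seated marker, y across, z up. The clip has a blue base plate, 140 x 46 mm, its top 26 mm below this point, and two pairs of spring jaws, 36 to 48 mm from this point to either side along x; between the pairs the middle 70 mm is open for the fingers
- green_seat (a point): where the middle of the green marker is when seated in the green clip, 46 mm above the table. x runs along the seated marker, y across, z up. The clip has a green base plate, 140 x 46 mm, its top 26 mm below this point, and two pairs of spring jaws, 36 to 48 mm from this point to either side along x; between the pairs the middle 70 mm is open for the fingers
- yellow_seat (a point): where the middle of the yellow marker is when seated in the yellow clip, 46 mm above the table. x runs along the seated marker, y across, z up. The clip has a yellow base plate, 140 x 46 mm, its top 26 mm below this point, and two pairs of spring jaws, 36 to 48 mm from this point to either side along x; between the pairs the middle 70 mm is open for the fingers
- rack: plywood rack board, 150 x 270 x 12 mm, with four spring clips side by side, 62 mm apart in changing order. Origin: middle of its underside
- clip_red: the red clip (origin under its base plate, 34 mm below its seat); all clips are alike. Each pair of jaws ends in white round bars, 10 mm thick, 8 mm above the seat point, 17 mm apart when closed. A barrel pushed straight down with 5 to 15 N springs them 2.5 mm apart each over its last 17 mm of travel; they close over it and it rests on saddles
- pack_mid (a point): middle of the battery pack: a black and grey block with an orange band, 120 (its x) x 36 (y) x 24 mm (z), 0.2 kg, lying flat on the table. May go in either end first, flat
- bay_home (a point): where the pack's middle is when fully home in the bay of the grey control box, 32 mm above the table; x points level into the bay, z up. The bay is a channel 39 mm wide, 27 mm high, floor 20 mm above the table, open only at its orange-edged mouth, 48 mm from this point towards -x. The stop is 60 mm from this point towards +x, so the home pack sticks out 12 mm
- control_box: grey control box, 150 (x) x 90 x 57 mm, fixed, origin in the middle of its underside, x as the bay's. The bay's mouth is flared over its first 12 mm (48 mm wide at the very edge). The lever's pivot is on the box's middle line, 35 mm from the origin towards +x, 79 mm above the table
- power (a joint): angle of the power lever on the control box, rad: 0 to 0.1 at the start (off, leaning towards the bay mouth), 1.0 fully over to the other side (on). Light, stays where it is left
- power_tip (a point): centre of the lever's red ball (26 mm in diameter), 80 mm from its pivot, about 149 mm above the table at either end of the swing and 10 mm higher in the middle. It swings towards the bay's x direction, 76 mm in all
- mug: blue mug, 80 mm wide, 90 mm high, origin at the underside; a bystander, to be left alone
- tape_roll: roll of paper tape lying flat, 60 mm diameter, 24 mm high, origin at the underside; a bystander, to be left alone
- glue: white glue bottle with red cap, 50 mm diameter, 120 mm high, origin at the underside; a bystander, to be left alone
- eraser: blue and grey board eraser, 110 x 50 x 34 mm, origin at the underside; a bystander, to be left alone
Mind the look-alikes: they are no part of the job. There is more than one size of the part that bears pack_mid; the job needs the larger.

How it is judged (in metres and radians):
On the way, in this order (a step that is already met when the one before it is completed fails the run):
1. the pack is home in the bay and every marker present is seated in its own clip (x of pack_mid in the frame of bay_home between -0.005 and 0.005 m and y of pack_mid in the frame of bay_home between -0.004 and 0.004 m and z of pack_mid in the frame of bay_home between -0.004 and 0.004 m and angle between the x axis of pack_mid and the x axis of bay_home, either way round below 0.08 rad and x of marker_red_mid in the frame of red_seat between -0.012 and 0.012 m and y of marker_red_mid in the frame of red_seat between -0.004 and 0.004 m and z of marker_red_mid in the frame of red_seat between -0.004 and 0.004 m and angle between the x axis of marker_red_mid and the x axis of red_seat, either way round below 0.1 rad and x of marker_blue_mid in the frame of blue_seat between -0.012 and 0.012 m and y of marker_blue_mid in the frame of blue_seat between -0.004 and 0.004 m and z of marker_blue_mid in the frame of blue_seat between -0.004 and 0.004 m and angle between the x axis of marker_blue_mid and the x axis of blue_seat, either way round below 0.1 rad and x of marker_green_mid in the frame of green_seat between -0.012 and 0.012 m and y of marker_green_mid in the frame of green_seat between -0.004 and 0.004 m and z of marker_green_mid in the frame of green_seat between -0.004 and 0.004 m and angle between the x axis of marker_green_mid and the x axis of green_seat, either way round below 0.1 rad and x of marker_yellow_mid in the frame of yellow_seat between -0.012 and 0.012 m and y of marker_yellow_mid in the frame of yellow_seat between -0.004 and 0.004 m and z of marker_yellow_mid in the frame of yellow_seat between -0.004 and 0.004 m and angle between the x axis of marker_yellow_mid and the x axis of yellow_seat, either way round below 0.1 rad), for 0.2 s.
2. then the power lever is thrown over (value of joint power above 0.85 rad), for 0.2 s.
At the end, for the whole second after the job is handed in: Pack within 5 mm along, 4 mm across and in height, 0.08 rad of home in the bay; each marker present within 12 mm along, 4 mm across and in height, 0.1 rad of the seat in the clip of its own colour; lever beyond 0.85 rad; all at rest (all of step 1 and value of joint power above 0.85 rad and linear speed of each of marker_red, marker_blue, marker_green, marker_yellow, pack below 0.02 m/s); the robot touches nothing.
It fails at once if the mug is pushed more than 40 mm away or knocked over (distance of mug from where it was at the start of the episode above 0.04 m or angle between mug's own z axis and vertical above 0.6 rad).
It fails at once if the tape roll is pushed more than 40 mm away or knocked over (distance of tape_roll from where it was at the start of the episode above 0.04 m or angle between tape_roll's own z axis and vertical above 0.6 rad).
It fails at once if the glue is pushed more than 40 mm away or knocked over (distance of glue from where it was at the start of the episode above 0.04 m or angle between glue's own z axis and vertical above 0.6 rad).
It fails at once if the eraser is pushed more than 40 mm away or knocked over (distance of eraser from where it was at the start of the episode above 0.04 m or angle between eraser's own z axis and vertical above 0.6 rad).
Of marker_red, marker_blue, marker_green, marker_yellow only 3 to 4 are there at a start; the rules pass over those that are not, and their reading is None.
At some moment in a run one of marker_red, marker_blue, marker_green, marker_yellow, pack may be knocked a few centimetres aside while the robot is not near it.
Once in a run the grip may slacken for a moment while it holds something.
It also fails if it takes over 210 s, if anything falls off the work surface, if the arm or the gripper's body presses on something with over 40 N, if the wrist force passes 120 N, or if a joint passes its speed limit or range.

## Working session

There is one attempt and no reset: what is moved stays moved. The work goes in short steps, Python scripts to look and compute and a tool call to move; the robot and the scene stay as the last step left them, time stands still between calls to the robot, and variables do not carry over. Pictures are saved under pics/ and viewed, and the job is handed in when it is done.

Besides the shell and the picture viewer there is one more tool, called after ">>>" as a command line: name --pt "numbers of a row" for each row, then --argument value for the rest. move_arm: Moves the arm, as the interface text tells. Shift numbers are shares of 0.025 m and turn numbers shares of 0.1 rad, none past 1 either way. Its arguments: {"type":"object","properties":{"steps":{"type":"array","items":{"type":"array","items":{"type":"number"}}},"force":{"type":"number"}},"required":["steps"]}

```bash
ls -la; mkdir -p pics; cat > h.py <<'E'
import numpy as np, cv2
from station import readout, imaging, ticket, ctrl
def snap(n,f):
    im=imaging.camera(n); cv2.imwrite('pics/'+f,im[:,:,::-1]); np.save('pics/'+f[:-4]+'.npy',im); return im
def K(m):
    f=210/np.tan(np.radians(m['vfov'])/2); return f
E
python3 - <<'E'
from h import *
print(readout.read_state()); print(ctrl.nose_length, dir(ctrl))
for n in ['scene','side','wrist']:
    m=imaging.camera_model(n); print(n,m); snap(n,n+'0.png')
E
```

```text
total 12
drwxr-xr-x  3 agent agent 4096 Dec  7 14:39 .
drwxr-xr-x 23 root  root  4096 Dec  7 14:39 ..
drwxr-xr-x  2 agent agent 4096 Dec  7 14:39 pics
{'time_s': 0.0, 'joints': array([ 6.71241949e+01,  1.18844264e+01,  8.84089794e+01, -2.02368211e-03,
        7.98414854e+01, -8.62319618e+00]), 'joint_vel': array([-2.42139161e-02,  6.01290345e-02, -6.61024658e-02,  3.02112676e-02,
       -3.88265259e-05,  8.26741019e-03]), 'joint_efforts': array([-1.07159129e-03, -3.83022988e+01, -2.91601789e+01, -2.34278314e-04,
        1.02499823e-02, -4.08832307e-06]), 'tcp_pos': array([0.14126613, 0.55653386, 0.21938945]), 'ee_rot': array([ -97.77752111,   89.86509408, -112.02977078]), 'force': array([-0.085064  ,  0.47001241, -0.07401176]), 'wrist_torque': array([ 0.02637191, -0.00106013,  0.03306205]), 'gripper_width': 0.08555111271701411}
0.025 ['IKError', '__class__', '__delattr__', '__dict__', '__dir__', '__doc__', '__eq__', '__format__', '__ge__', '__getattribute__', '__getstate__', '__gt__', '__hash__', '__init__', '__init_subclass__', '__le__', '__lt__', '__module__', '__ne__', '__new__', 
[... 300 characters left out ...]
9171, -0.72289572],
       [-0.59022515,  0.41746813, -0.69090856]]), 't': array([-0.28260766, -0.26030639,  1.93926205])}
side {'vfov': 45.08443298588935, 'cx': 283.3315703175198, 'cy': 203.83270783270376, 'R': array([[ 0.96650415, -0.25636415, -0.01213074],
       [-0.1510939 , -0.53015143, -0.83433213],
       [ 0.20746171,  0.80821834, -0.55112861]]), 't': array([-0.55100566,  0.13560833,  1.22648222])}
wrist {'vfov': 59.687515431351834, 'cx': 280.6013254679688, 'cy': 208.27984425080174, 'R': array([[ 0.2463184 ,  0.96918714, -0.00188104],
       [ 0.92016051, -0.23324795,  0.31448377],
       [ 0.30435487, -0.079194  , -0.94926099]]), 't': array([-0.57383628, -0.04214192,  0.38042022])}
```

View pics/scene0.png

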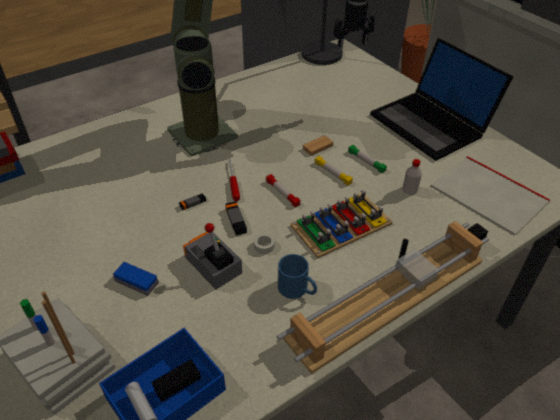

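View pics/side0.png

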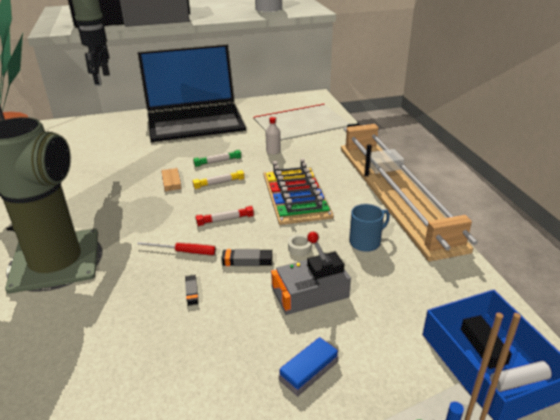

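View pics/wrist0.png

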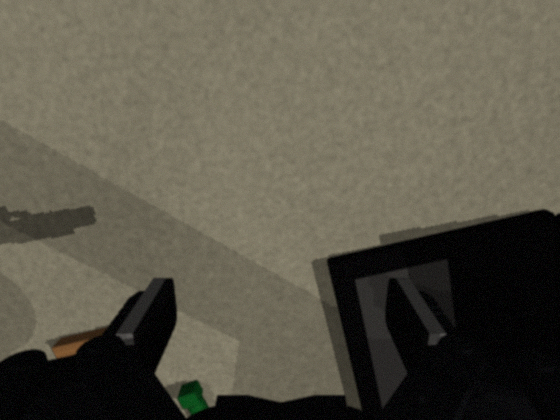

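Scene: the red marker is at about (283,190), yellow (333,170) and green (367,158); there is no blue marker. The large pack is at (236,217) and the small look-alike at (193,201). The box is at (212,258) with the lever ball at (209,228), and the rack is at (341,222). The screwdriver and wood block aren't part of the job.

```bash
cat >> h.py <<'E'
def ray(m,u,v):
    f=K(m); d=np.array([(u-m['cx'])/f,(v-m['cy'])/f,1.0]); R=np.array(m['R']); t=np.array(m['t'])
    return -R.T@t, R.T@d
def onplane(m,u,v,z):
    c,d=ray(m,u,v); return c+d*(z-c[2])/d[2]
def proj(m,X):
    p=np.array(m['R'])@np.array(X)+np.array(m['t']); f=K(m); return np.array([f*p[0]/p[2]+m['cx'],f*p[1]/p[2]+m['cy']])
def tri(obs):
    A=np.zeros((3,3));b=np.zeros(3)
    for m,u,v in obs:
        c,d=ray(m,u,v); d=d/np.linalg.norm(d); P=np.eye(3)-np.outer(d,d); A+=P;b+=P@c
    return np.linalg.solve(A,b)
HS={'red':[(0,8),(172,180)],'yellow':[(22,33)],'green':[(50,85)],'blue':[(100,125)],'orange':[(9,18)]}
def blobs(im,col,amin=12,smin=140,vmin=60):
    h=cv2.cvtColor(im,cv2.COLOR_RGB2HSV); M=np.zeros(h.shape[:2],np.uint8)
    for a,b in HS[col]: M|=cv2.inRange(h,(a,smin,vmin),(b,255,255))
    n,l,s,c=cv2.connectedComponentsWithStats(M)
    return [(c[i].round(1),s[i,4],s[i,:4]) for i in range(1,n) if s[i,4]>=amin]
E
python3 - <<'E'
from h import *
for n in ['scene','side']:
    im=np.load(f'pics/{n}0.npy'); m=imaging.camera_model(n)
    for c in HS:
        for p,a,bb in blobs(im,c): print(n,c,p,a,bb,onplane(m,*p,0.012).round(3))
    cv2.imwrite(f'pics/{n}0z.png',cv2.resize(im[130:300,150:400] if n=='scene' else im[140:350,130:360],None,fx=3.0,fy=2.8 if n=='side' else 3,interpolation=cv2.INTER_CUBIC)[:,:,::-1])
E
```

```text
scene red [  7.  141.8] 131 [  0 131  15  23] [-0.318 -0.593  0.012]
scene red [508.3 178.2] 145 [467 157  83  44] [0.797 0.699 0.012]
scene red [415.9 162.4] 48 [413 159   7   8] [0.569 0.507 0.012]
scene red [270.4 179.1] 72 [266 174  10  11] [0.363 0.054 0.012]
scene red [234.3 188.3] 171 [230 176  10  25] [ 0.336 -0.065  0.012]
scene red [293.5 199.9] 105 [287 194  13  13] [0.486 0.058 0.012]
scene red [337.7 211.8] 58 [332 204  14  17] [0.604 0.139 0.012]
scene red [348.1 214.1] 97 [341 208  14  14] [0.63  0.158 0.012]
scene red [209.  227.2] 67 [205 223   9  10] [ 0.44  -0.216  0.012]
scene red [359.9 228.8] 128 [349 223  21  12] [0.697 0.147 0.012]
scene yellow [319.5 160.7] 76 [315 156  11  11] [0.378 0.244 0.012]
scene yellow [345.6 178.5] 100 [339 173  14  12] [0.499 0.258 0.012]
scene yellow [354.8 204.9] 64 [349 197  15  17] [0.61  0.202 0.012]
scene yellow [364.9 206.8] 101 [358 201  14  14] [0.634 0.222 0.012]
scene yellow [376.5 221. ] 127 [366 216  21  12] [0.7   0.21  0.012]
scene green [353.8 148.9] 34 [350 146   9   8] [0.394 0.382 0.012]
scene green [379.7 164.9] 
[... 3423 characters left out ...]
 0.012]
side blue [303.2 198.8] 66 [293 197  22   5] [0.649 0.079 0.012]
side blue [464. 332.] 3991 [424 291  92 103] [ 0.815 -0.476  0.012]
side blue [528.1 376.6] 3520 [489 317  71 103] [ 0.869 -0.6    0.012]
side blue [308.  362.8] 1421 [280 338  57  51] [ 0.495 -0.465  0.012]
side blue [484.9 385.6] 246 [477 367  18  39] [ 0.783 -0.596  0.012]
side blue [454.7 411.2] 220 [447 402  16  18] [ 0.705 -0.628  0.012]
side orange [ 13.1 114.9] 123 [  3 112  24   7] [-0.248  0.949  0.012]
side orange [227.3 257.3] 96 [224 249   7  17] [ 0.401 -0.118  0.012]
side orange [281.3 289.5] 338 [271 270  20  41] [ 0.497 -0.26   0.012]
side orange [191.8 296.2] 40 [187 294  11   5] [ 0.304 -0.228  0.012]
```

View pics/scene0z.png

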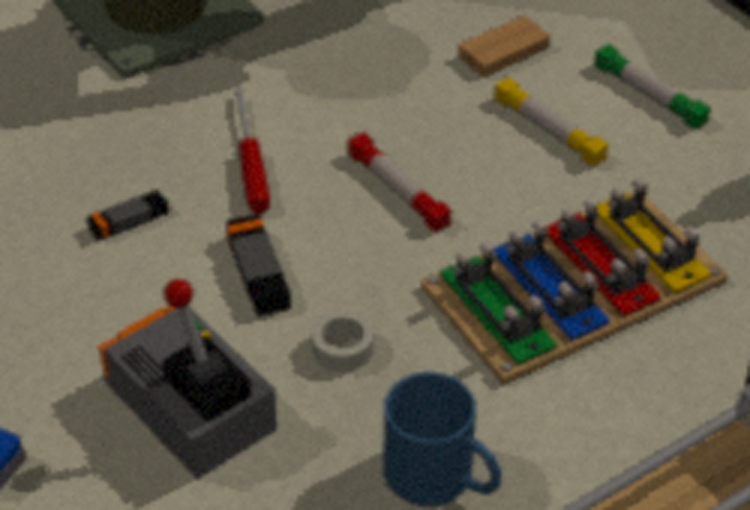

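View pics/side0z.png

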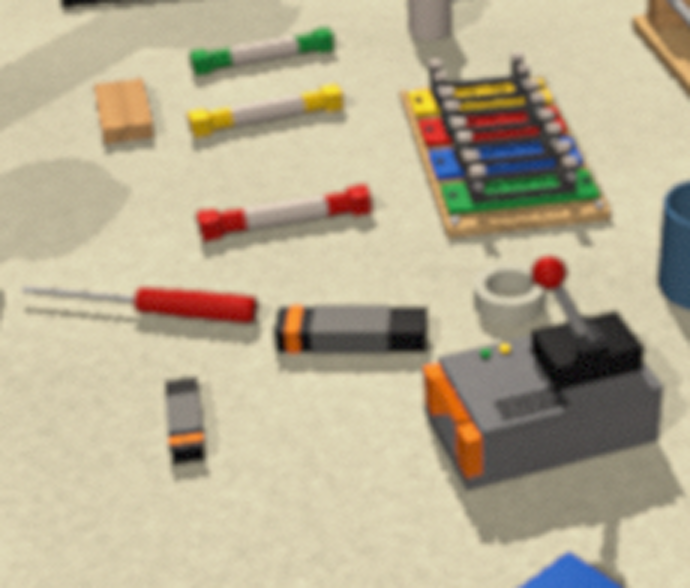

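```bash
cat >> h.py <<'E'
from scipy.spatial.transform import Rotation as Rot
def tool(s=None):
    s=s or readout.read_state(); return np.array(s['tcp_pos']),Rot.from_euler('xyz',s['ee_rot'],degrees=True).as_matrix(),s
E
python3 - <<'E'
from h import *
p,R,s=tool(); print(R.round(3))
m=imaging.camera_model('wrist'); c=-m['R'].T@m['t']
print('cam in tool',R.T@(c-p), 'view dir tool',R.T@m['R'].T[:,2], 'img x in tool',R.T@m['R'][0])
print('proj tcp',proj(m,p),proj(m,p+R[:,0]*.025), 'centre on table',onplane(m,280,208,0), 'row330',onplane(m,280,330,0))
a,b=[imaging.camera_model(n) for n in('scene','side')]
def T(n,u,v): print(n,tri([(a,*u),(b,*v)]).round(4))
T('ball',(209,227.2),(312.5,236.9))
for n,u,v in [('redL',(270.4,179.1),(203,219.2)),('redR',(293.5,199.9),(246.2,211.5)),('yL',(319.5,160.7),(199.4,183)),('yR',(345.6,178.5),(237.6,175.1)),('gL',(353.8,148.9),(199.4,161.5)),('gR',(379.7,164.9),(235.2,154.4))]: T(n,u,v)
# zoom of crops for box
E
```

```text
[[-0.001  0.246  0.969]
 [-0.002  0.969 -0.246]
 [-1.    -0.002 -0.   ]]
cam in tool [-1.53780765e-01 -4.81889809e-05 -7.95352518e-02] view dir tool [9.49146744e-01 2.32731623e-04 3.14833930e-01] img x in tool [-2.70895281e-04  9.99999960e-01  7.74622979e-05]
proj tcp [280.62849193 266.23510264] [280.61245156 244.37820554] centre on table [0.18367505 0.54490578 0.        ] row330 [0.334072   0.50659976 0.        ]
ball [ 0.5626 -0.2715  0.1507]
redL [0.3648 0.0535 0.0136]
redR [0.483  0.0607 0.0104]
yL [0.3785 0.2442 0.0123]
yR [0.4964 0.2604 0.0105]
gL [0.3945 0.382  0.011 ]
gR [0.5122 0.3943 0.0133]
```

>>> move_arm --pt "1 -0.9 0.4 1 0" --pt "1 -0.9 0.4 1 0" --pt "1 -0.9 0.4 0.6 0" --pt "1 -0.9 0.4 0 0" --pt "1 -0.9 0 0 0"

```text
time_s: 0.65
tcp_pos: [0.2679, 0.4445, 0.2621]
ee_rot: [47.7, 89.8, 48.4]
force: [1.3, 0.2, 0.3]
gripper_width: 0.0852
```

>>> move_arm --pt "1 -0.9 0 0 0" --pt "1 -0.9 0 0 0" --pt "1 -0.9 0 0 0" --pt "1 -0.9 0 0 0" --pt "1 -0.9 0 0 0"

```text
time_s: 1.15
tcp_pos: [0.3922, 0.3311, 0.2603]
ee_rot: [-161.0, 90.0, -160.3]
force: [0.6, 0.6, -0.4]
gripper_width: 0.0849
```

>>> move_arm --pt "1 -0.9 0 0 0" --pt "1 -0.9 0 0 0" --pt "1 -0.9 0 0 0" --pt "1 -0.9 0 0 0" --pt "1 -0.9 0 0 0"

```text
time_s: 1.65
tcp_pos: [0.5172, 0.2187, 0.2602]
ee_rot: [-173.3, 90.0, -172.7]
force: [0.3, 0.6, 0.5]
gripper_width: 0.0852
```

>>> move_arm --pt "1 -0.9 0 0 0" --pt "1 -0.9 0 0 0" --pt "1 -0.9 0 0 0" --pt "0.5 -0.9 0 0 0" --pt "0 0 0 0 0"

```text
time_s: 2.15
tcp_pos: [0.6054, 0.1267, 0.2596]
ee_rot: [-119.8, 89.9, -119.4]
force: [-0.2, 0.3, -0.2]
gripper_width: 0.0854
```

```bash
python3 - <<'E'
from h import *
p,R,s=tool(); print(p,R[:,1].round(3),R[:,0].round(3),s['force'])
m=imaging.camera_model('wrist'); im=snap('wrist','w1.png')
for c in ['red','yellow','green','blue']:
    for q,a,bb in blobs(im,c,40): print(c,q,a,bb,onplane(m,*q,0.02).round(4))
E
```

```text
[0.60542005 0.12667754 0.25961049] [-0.007  1.    -0.001] [-0.001 -0.001 -1.   ] [-0.16043998  0.33750706 -0.18978286]
red [213.8  41. ] 1077 [202  17  26  48] [0.4833 0.0595 0.02  ]
red [307.3 146.8] 907 [286 135  44  27] [0.5865 0.1545 0.02  ]
red [283.8 201.2] 268 [279 167  10  71] [0.6477 0.1299 0.02  ]
red [302.1 200.8] 1439 [287 170  32  63] [0.6471 0.1505 0.02  ]
red [320.5 204.3] 186 [316 178  10  54] [0.651  0.1713 0.02  ]
red [296.  249.4] 271 [278 240  38  17] [0.7069 0.1448 0.02  ]
yellow [413.8  56.9] 954 [401  33  26  47] [0.4964 0.2579 0.02  ]
yellow [355.8 173.5] 1328 [330 139  58 120] [0.6153 0.2086 0.02  ]
yellow [357.7 205.3] 1339 [342 175  34  62] [0.6519 0.2134 0.02  ]
yellow [359.4 253. ] 171 [350 244  18  16] [0.711  0.2197 0.02  ]
green [546.8  77.7] 568 [536  54  21  43] [0.515  0.3947 0.02  ]
green [192.7 137.1] 798 [172 126  42  23] [0.577  0.0323 0.02  ]
green [187.7 191.2] 1058 [178 160  21  61] [0.6368 0.0226 0.02  ]
green [210.4 190.4] 253 [208 160   6  63] [0.6357 0.048  0.02  ]
green [182.1 240. ] 137 [174 233  18  14] [0.6959 0.0118 0.02  ]
green [207.1 241.5] 110 [200 232  12  16] [0.6976 0.0409 0.02  ]
blue [250.2 142.2] 837 [230 130  42  26] [0.582  0.0934 0.02  ]
blue [246.  196.4] 1416 [233 164  29  64] [0.6424 0.0875 0.02  ]
blue [265.1 197.1] 231 [262 167   8  61] [0.643  0.1089 0.02  ]
blue [241.8 244.8] 137 [231 238  22  13] [0.7015 0.0813 0.02  ]
blue [ 13.4 280.9] 64 [  0 279  29   7] [ 0.7513 -0.1971  0.02  ]
blue [ 45.2 290. ] 51 [ 35 283  19  17] [ 0.7636 -0.1609  0.02  ]
blue [ 82.6 316.5] 45 [ 79 310   8  14] [ 0.8011 -0.1213  0.02  ]
blue [ 57.8 342.5] 92 [ 50 333  19  19] [ 0.8406 -0.1597  0.02  ]
```

View pics/w1.png

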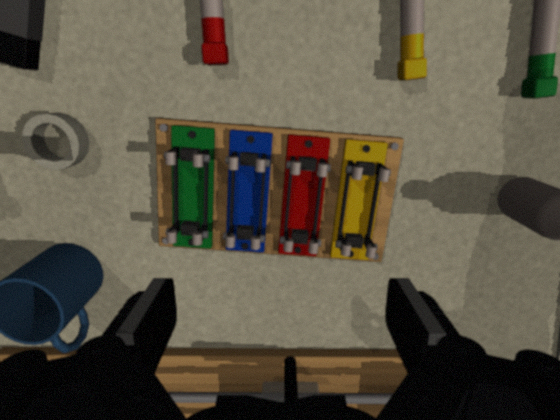

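```bash
cat >> h.py <<'E'
def mask(im,col,smin=120,vmin=40):
    h=cv2.cvtColor(im,cv2.COLOR_RGB2HSV); M=np.zeros(h.shape[:2],np.uint8)
    for a,b in HS[col]: M|=cv2.inRange(h,(a,smin,vmin),(b,255,255))
    return M
def rect(m,pts,z):
    P=np.array([onplane(m,u,v,z)[:2] for u,v in pts]); 
    r=cv2.minAreaRect((P*1000).astype(np.float32)); b=cv2.boxPoints(r)
    e=[b[1]-b[0],b[2]-b[1]]; e=max(e,key=np.linalg.norm); e=e if e[0]>0 else -e
    return np.array(r[0])/1000,np.array(r[1]),np.degrees(np.arctan2(e[1],e[0]))
E
cat > rack.py <<'E'
from h import *
import sys
im=np.load('pics/w1.npy'); 
E
python3 - <<'E'
from h import *
im=np.load('pics/w1.npy'); m=imaging.camera_model('wrist')
for c in ['red','yellow','green','blue']:
    M=mask(im,c); R=np.zeros_like(M); R[118:268,150:405]=M[118:268,150:405]
    R=cv2.morphologyEx(R,cv2.MORPH_OPEN,np.ones((3,3)))
    ys,xs=np.nonzero(R); hull=cv2.convexHull(np.stack([xs,ys],1).astype(np.int32))[:,0]
    print(c,rect(m,hull,0.02))
cv2.imwrite('pics/w1z.png',cv2.resize(im[110:275,145:410],None,fx=3,fy=3,interpolation=cv2.INTER_CUBIC)[:,:,::-1])
E
```

```text
red (array([0.64309363, 0.15287935]), array([ 46.20124054, 139.96105957]), np.float32(-4.183409))
yellow (array([0.64715173, 0.21440375]), array([ 45.50494766, 138.84072876]), np.float32(-4.4916344))
green (array([0.63395483, 0.03110724]), array([ 43.87913513, 138.50338745]), np.float32(-2.8301077))
blue (array([0.63812036, 0.09127321]), array([ 44.49167633, 137.84439087]), np.float32(-4.0498714))
```

View pics/w1z.png

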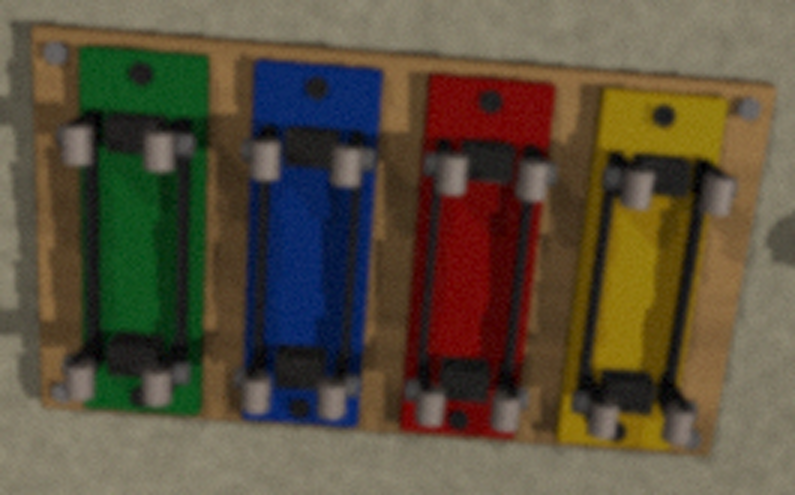

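The wrist view shows the clips in the order green, blue, red, yellow (columns 193, 249, 302, 358), with the rack yawed about -4.1°. Next I'll look over the markers.

>>> move_arm --pt "-1 -0.2 0 0 0" --pt "-1 -0.2 0 0 0" --pt "-1 -0.2 0 0 0" --pt "-1 0 0 0 0" --pt "-1 0 0 0 0"

```text
time_s: 2.7
tcp_pos: [0.4771, 0.1158, 0.2603]
ee_rot: [140.8, 89.9, 141.5]
force: [0.8, 0.4, 0.5]
gripper_width: 0.0857
```

>>> move_arm --pt "-1 0 0 0 0" --pt "-1 0 0 0 0" --pt "0 0 0 0 0"

```text
time_s: 3.0
tcp_pos: [0.4257, 0.116, 0.2602]
ee_rot: [159.4, 89.9, 160.1]
force: [0.7, 0.1, 0.3]
gripper_width: 0.0854
```

```bash
cat > mk.py <<'E'
from h import *
import sys
def markers(fn,cols=('red','yellow','green'),roi=None,z=0.012):
    p,R,s=tool(); m=imaging.camera_model('wrist'); im=snap('wrist',fn)
    print('tcp',p.round(4),'jaw yaw',np.degrees(np.arctan2(R[1,1],R[0,1])).round(2))
    for c in cols:
        M=mask(im,c)
        if roi: M2=np.zeros_like(M); M2[roi[0]:roi[1],roi[2]:roi[3]]=M[roi[0]:roi[1],roi[2]:roi[3]]; M=M2
        n,l,st,ce=cv2.connectedComponentsWithStats(M)
        for i in range(1,n):
            if st[i,4]>150: print(c,ce[i].round(1),st[i,4],st[i,:4],onplane(m,*ce[i],z)[:2].round(4))
if __name__=='__main__': markers(sys.argv[1])
E
python3 mk.py w2.png
```

```text
tcp [0.4257 0.116  0.2602] jaw yaw 90.77
red [105.3  70. ] 2720 [ 81  18  51 103] [ 0.3317 -0.0657]
red [223.4 108.7] 945 [210  89  26  42] [0.3686 0.0543]
red [230.4 213.6] 710 [220 195  23  37] [0.4862 0.0583]
red [304.2 307.2] 1044 [284 283  47  93] [0.6109 0.1483]
red [306. 343.] 1049 [292 309  29  69] [0.6653 0.1524]
yellow [402.6 124.2] 887 [388 105  28  42] [0.382  0.2465]
yellow [402.4 227.4] 661 [389 209  26  36] [0.5009 0.2603]
yellow [353.3 311.9] 934 [330 287  51  93] [0.617  0.2112]
yellow [354.1 344.1] 729 [340 320  30  47] [0.6663 0.2159]
green [527.4 141. ] 604 [518 124  22  40] [0.3981 0.3847]
green [517.1 243.2] 442 [508 226  19  32] [0.5192 0.3996]
green [210.  285.9] 655 [192 276  37  23] [0.5818 0.0301]
green [206.4 331.3] 836 [196 303  24  50] [0.6487 0.0223]
green [224.4 328.5] 185 [222 303   6  50] [0.6441 0.0459]
```

View pics/w2.png

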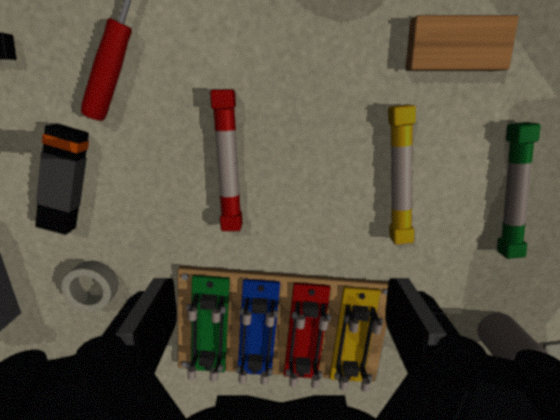

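Red marker ends are at pixels (223,109) and (230,214), so its middle is about (0.427, 0.056) with yaw about 2°.

>>> move_arm --pt "0 -0.8 0 0.2 0" --pt "0 -0.8 -0.8 0 0" --pt "0 -0.8 -1 0 0" --pt "0 0 -1 0 0" --pt "0 0 -1 0 0"

```text
time_s: 3.55
tcp_pos: [0.43, 0.0546, 0.1649]
ee_rot: [7.8, 89.9, 9.5]
force: [-0.2, -0.9, 0.0]
gripper_width: 0.0856
```

>>> move_arm --pt "0 0 -1 0 0" --pt "0 0 -1 0 0" --pt "0 0 -1 0 0" --pt "0 0 -1 0 0" --pt "0 0 -0.6 0 0"

```text
time_s: 4.05
tcp_pos: [0.4285, 0.0553, 0.0486]
ee_rot: [168.4, 89.9, 170.2]
force: [-0.8, -0.4, 0.4]
gripper_width: 0.0858
```

```bash
python3 mk.py w3.png
```

```text
tcp [0.4285 0.0553 0.0486] jaw yaw 91.81
red [30.8 64.8] 8465 [  0   0  78 147] [ 0.3425 -0.0691]
red [283.9 127.8] 4002 [259  86  51  89] [0.3687 0.0547]
red [284.6 329.1] 2256 [264 293  40  68] [0.4901 0.0593]
```

View pics/w3.png

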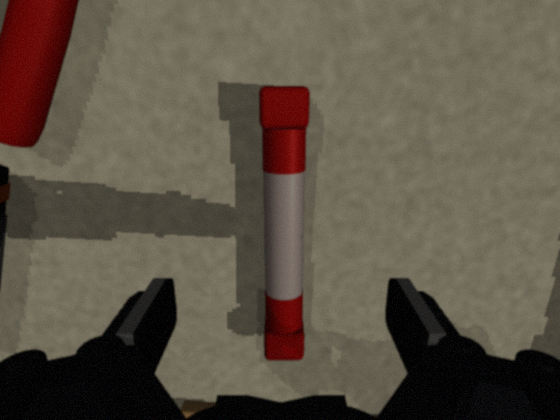

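The marker lies centred between the open fingers (pixel column ~284). I'll descend and grip it.

>>> move_arm --pt "0 0.05 -0.72 0 0" --pt "0 0 0 0 255" --pt "0 0 0 0 255" --pt "0 0 0 0 255" --pt "0 0 0 0 255" --force 60

```text
time_s: 4.6
tcp_pos: [0.4301, 0.056, 0.0336]
ee_rot: [-5.6, 89.9, -3.8]
force: [1.3, -0.3, 0.5]
gripper_width: 0.0283
```

>>> move_arm --pt "0 0 0 0 255" --pt "0 0 0 0 255" --pt "0 0 0 0 255" --pt "0 0 1 0 255" --pt "0 0 1 0 255"

```text
time_s: 5.1
tcp_pos: [0.4279, 0.0561, 0.0824]
ee_rot: [174.0, 89.8, 175.8]
force: [0.7, -0.9, 0.6]
gripper_width: -0.0002
```

```bash
python3 mk.py w4.png; python3 -c "
from h import *
print(readout.read_state()['force'])"
```

```text
tcp [0.4279 0.0561 0.0824] jaw yaw 91.78
red [66.1 66.1] 7432 [ 26   0  86 140] [ 0.3407 -0.0698]
red [282.  123.4] 2881 [261  87  43  76] [0.3689 0.0547]
yellow [550.8 322.2] 641 [535 292  25  59] [0.5026 0.2524]
[1.8621174  1.25218209 2.69791339]
```

View pics/w4.png

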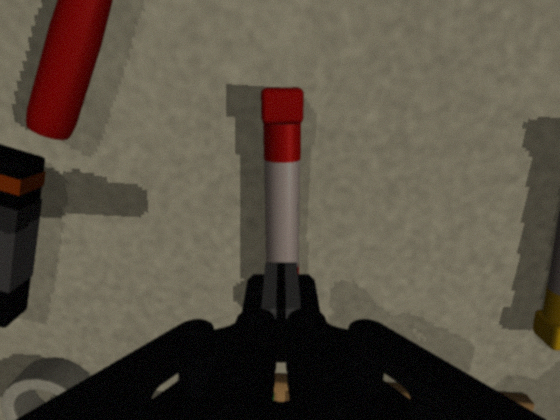

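The fingers closed over the barrel and missed it (width 0) because the tips were too high. The marker is still where it was. I'll open partly and come down lower.

>>> move_arm --pt "0.04 0.02 0 0 130" --pt "0 0 0 0 130" --pt "0 0 0 0 130" --pt "0 0 0 0 130" --pt "0 0 -1 0 130"

```text
time_s: 5.65
tcp_pos: [0.4331, 0.0564, 0.0594]
ee_rot: [-5.6, 89.6, -3.8]
force: [0.9, -1.2, -0.3]
gripper_width: 0.0418
```

>>> move_arm --pt "0 0 -0.8 0 130" --pt "0 0 -0.4 0 130" --pt "0 0 0 0 130" --pt "0 0 0 0 130"

```text
time_s: 6.05
tcp_pos: [0.4302, 0.0565, 0.0276]
ee_rot: [171.8, 90.0, 173.6]
force: [0.2, 0.8, 0.5]
gripper_width: 0.0422
```

>>> move_arm --pt "-0.04 0 -0.12 0 130" --pt "0 0 0 0 255" --pt "0 0 0 0 255" --pt "0 0 0 0 255" --pt "0 0 0 0 255"

```text
time_s: 6.55
tcp_pos: [0.4294, 0.0565, 0.0249]
ee_rot: [-5.9, 90.0, -4.1]
force: [0.2, 0.5, 0.1]
gripper_width: -0.0003
```

>>> move_arm --pt "0 0 0 0 255" --pt "0 0 0 0 255"

```text
time_s: 6.75
tcp_pos: [0.4291, 0.0565, 0.0246]
ee_rot: [-9.6, 90.0, -7.8]
force: [0.4, -0.1, -0.5]
gripper_width: -0.0002
```

```bash
python3 mk.py w5.png; python3 -c "
from h import *
snap('side','s5.png'); im=np.load('pics/s5.npy'); cv2.imwrite('pics/s5z.png',cv2.resize(im[100:330,120:380],None,fx=3,fy=2.6)[:,:,::-1])
im=snap('scene','c5.png'); cv2.imwrite('pics/c5z.png',cv2.resize(im[100:300,150:400],None,fx=3,fy=3)[:,:,::-1])"
```

```text
tcp [0.4291 0.0565 0.0246] jaw yaw 91.79
red [13.8 53.2] 3441 [  0   0  41 148] [ 0.3396 -0.0587]
red [281.5 131.6] 5269 [252  84  59 101] [0.3686 0.0547]
red [280.7 376.5] 353 [274 362  15  28] [0.5049 0.0586]
```

View pics/w5.png

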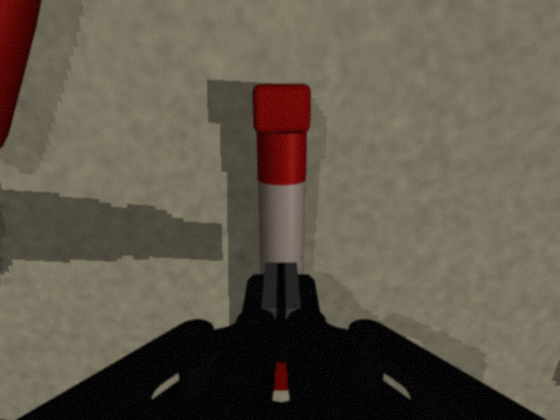

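View pics/s5z.png

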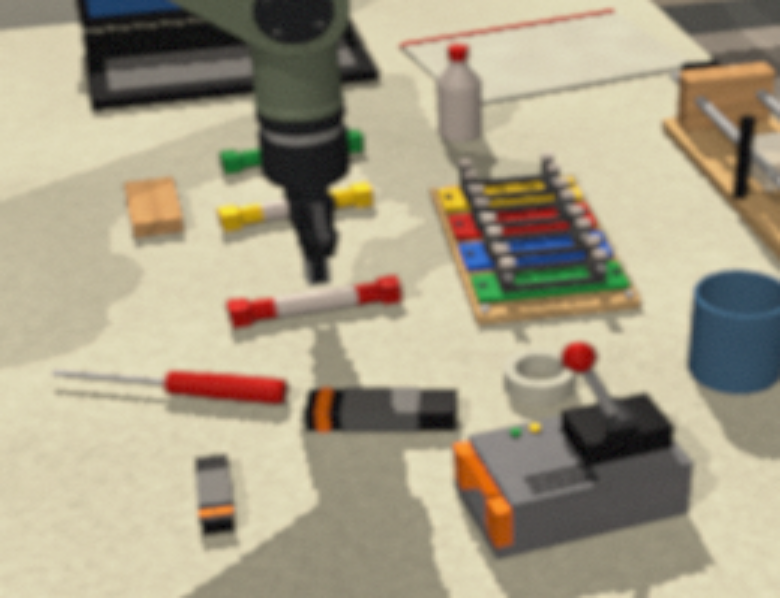

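View pics/c5z.png

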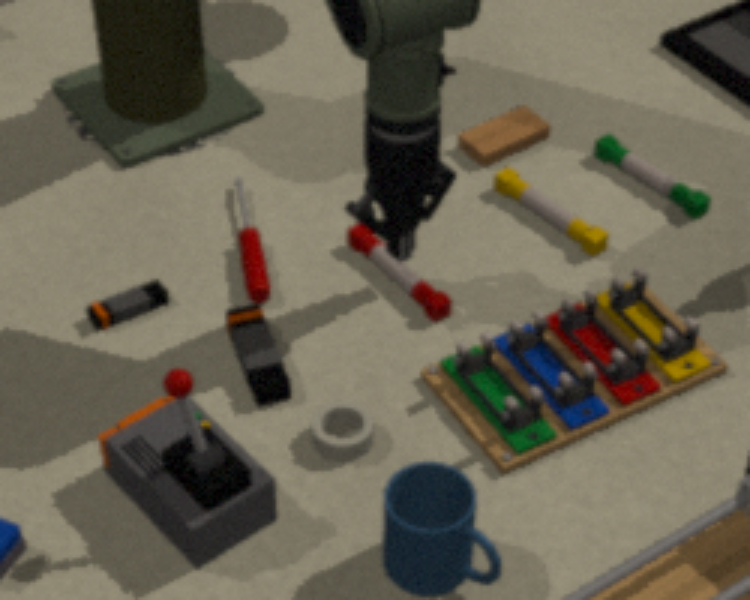

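```bash
python3 - <<'E'
from h import *
a,b=[imaging.camera_model(n) for n in('scene','side')]
X=tri([(a,150+402/3,100+252/3),(b,120+317/3,100+280/2.6)]); print(X, proj(a,X),proj(b,X))
for z in (0,.02,.04): print(z,proj(a,[.429,.0565,z]),proj(b,[.429,.0565,z]))
E
```

```text
[0.42797207 0.06243052 0.03343568] [283.97357588 184.12188324] [225.58523273 207.56917233]
0 [282.4948225  192.85527384] [227.25785767 219.01100501]
0.02 [282.56901238 188.18584044] [226.70915094 212.88196413]
0.04 [282.64442125 183.43968551] [226.15141105 206.65202314]
```

```bash
python3 - <<'E'
from h import *
p,R,s=tool(); m=imaging.camera_model('wrist')
for a in (-.02,-.01,0,.006,.0125,.025):
    print(a,[proj(m,p+R@np.array([a,0,z])).round(1) for z in (-.011,0,.011)])
im=np.load('pics/w5.npy'); cv2.imwrite('pics/w5z.png',cv2.resize(im[220:420,180:380],None,fx=3,fy=3,interpolation=cv2.INTER_CUBIC)[:,:,::-1])
print(s)
E
```

```text
-0.02 [array([281.6, 264.9]), array([281.6, 288.8]), array([281.6, 311.6])]
-0.01 [array([281.5, 254.2]), array([281.5, 276.9]), array([281.5, 298.6])]
0 [array([281.5, 244.8]), array([281.5, 266.4]), array([281.5, 287.1])]
0.006 [array([281.5, 239.6]), array([281.4, 260.6]), array([281.4, 280.8])]
0.0125 [array([281.4, 234.3]), array([281.4, 254.7]), array([281.4, 274.4])]
0.025 [array([281.4, 225.2]), array([281.4, 244.5]), array([281.4, 263.1])]
{'time_s': 6.9, 'joints': array([-3.97912879e+00,  1.07287189e+01,  1.16717533e+02,  8.72455314e-04,
        5.25570828e+01, -9.57678548e+01]), 'joint_vel': array([ 0.03443474,  0.06401096, -0.02660455,  0.00738329, -0.02206007,
        0.00169831]), 'joint_efforts': array([ 1.78798300e-04, -2.91355991e+01, -2.08615261e+01, -3.82064336e-04,
        3.06673346e-04, -8.58909402e-06]), 'tcp_pos': array([0.42907304, 0.05656561, 0.02457291]), 'ee_rot': array([162.49731606,  89.99659428, 164.28551159]), 'force': array([-1.62016837,  0.3383783 ,  0.04298446]), 'wrist_torque': array([ 0.00742007,  0.0428899 , -0.02454311]), 'gripper_width': 0.00015255998110772433}
```

View pics/w5z.png

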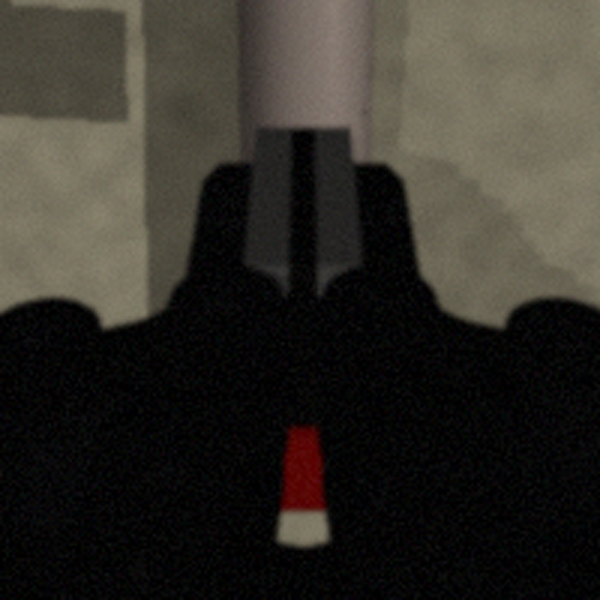

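```bash
python3 - <<'E'
from h import *
m=imaging.camera_model('wrist'); p,R,s=tool()
# camera model for a pose with shift dz from the current one (same orientation)
def shifted(d):
    q=dict(m); q['t']=np.array(m['t'])-np.array(m['R'])@np.array(d); return q
m3=shifted(np.array([.4285,.0553,.0486])-p)
print('w3', [onplane(m3,284,v,z)[:2].round(4) for v,z in ((86,.024),(360,.024),(360,0.0))])
for corr in (0,.02,.035):
    q=shifted(np.array([.4285,.0553,.0486+corr])-p); 
    print(corr, (onplane(q,284,360,.018)-onplane(q,284,86,.018))[0])
E
```

```text
w3 [array([0.3485, 0.054 ]), array([0.5031, 0.0592]), array([0.5239, 0.0602])]
0 0.15978707794934782
0.02 0.17712197377084388
0.035 0.19012314563696592
```

Both fixed views and the wrist view put the fingertips about 34 mm up while the TCP reads 25 mm. So the tips sit roughly 10 mm behind the TCP, not 25 mm ahead of it. I'll trust the pictures and descend in small checked steps.

>>> move_arm --pt "0 0 0 0 130" --pt "0 0 0 0 130" --pt "0 0 0 0 130" --pt "0 0 -0.4 0 130" --pt "0 0 -0.4 0 130"

```text
time_s: 7.4
tcp_pos: [0.4293, 0.0565, 0.004]
ee_rot: [-5.7, 90.0, -3.9]
force: [-0.4, -0.7, 0.1]
gripper_width: 0.0417
```

```bash
python3 -c "
from h import *
print(tool()[0],tool()[2]['force'])
snap('wrist','w6.png')
im=snap('side','s6.png'); a=cv2.resize(im[150:250,160:290],None,fx=3,fy=3)
im=snap('scene','c6.png'); b=cv2.resize(im[140:240,220:350],None,fx=3,fy=3)
cv2.imwrite('pics/j6.png',np.hstack([a,b])[:,:,::-1])"
```

```text
[0.42933828 0.05653398 0.00404787] [-0.42534027 -0.70218803  0.14162719]
```

View pics/j6.png

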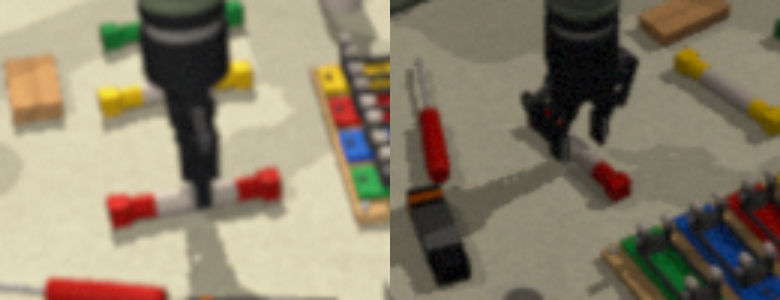

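View pics/w6.png

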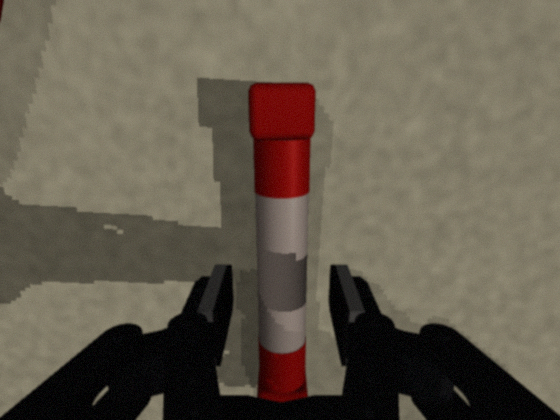

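The fingers now straddle the barrel (tips at rows ~265), with the tips still well above the table. I'll go down another 10 mm and then close.

>>> move_arm --pt "0 0 -0.2 0 130" --pt "0 0 -0.2 0 130" --pt "0 0 0 0 130"

```text
time_s: 7.85
tcp_pos: [0.4284, 0.0566, -0.0061]
ee_rot: [174.3, 89.9, 176.1]
force: [0.0, 0.6, 0.0]
gripper_width: 0.0415
```

>>> move_arm --pt "0 0 0 0 255" --pt "0 0 0 0 255" --pt "0 0 0 0 255" --pt "0 0 0 0 255" --pt "0 0 0 0 255"

```text
time_s: 8.35
tcp_pos: [0.4295, 0.0565, -0.0051]
ee_rot: [-5.1, 90.0, -3.3]
force: [-0.6, -0.2, 2.3]
gripper_width: 0.0194
```

>>> move_arm --pt "0 0 0 0 255" --pt "0 0 0.6 0 255" --pt "0 0 1 0 255" --pt "0 0 1 0 255" --pt "0 0 0 0 255"

```text
time_s: 8.85
tcp_pos: [0.432, 0.0564, 0.0624]
ee_rot: [-5.6, 89.6, -3.8]
force: [1.2, -0.4, -0.6]
gripper_width: 0.0198
```

```bash
cat > j.py <<'E'
from h import *
import sys
# j.py name  su sv  cu cv : crops around side & scene px
n=sys.argv[1]; su,sv,cu,cv_=map(int,sys.argv[2:6])
print(tool()[0].round(4),tool()[2]['force'].round(2),tool()[2]['gripper_width'])
snap('wrist',n+'_w.png')
def crop(im,u,v): 
    u=min(max(u,65),494);v=min(max(v,65),354)
    return cv2.resize(im[v-65:v+65,u-65:u+65],None,fx=3,fy=3,interpolation=cv2.INTER_CUBIC)
a=crop(snap('side',n+'_s.png'),su,sv); b=crop(snap('scene',n+'_c.png'),cu,cv_)
cv2.imwrite('pics/'+n+'_j.png',np.hstack([a,b])[:,:,::-1])
E
python3 j.py a1 225 205 282 180
```

```text
[0.432  0.0564 0.0624] [ 1.19 -0.4  -0.62] 0.019750090932950878
```

View pics/a1_j.png

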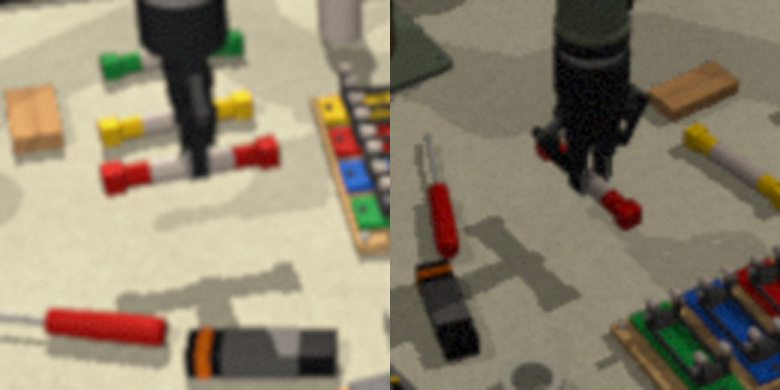

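View pics/a1_w.png

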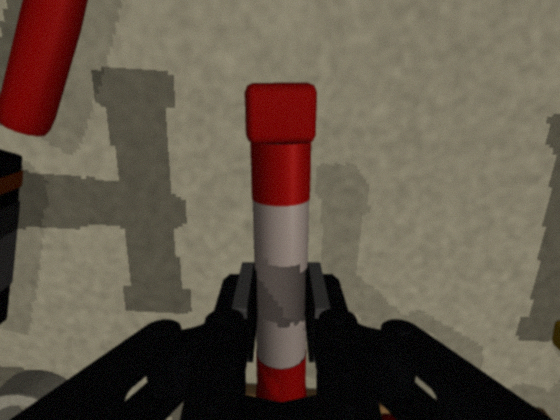

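The red marker is held at its middle, level, with the barrel about 17 mm above the TCP. I'll carry it to the red clip.

>>> move_arm --pt "0 0 1 0 255" --pt "0.95 0.42 0.2 -0.5 255" --pt "0.95 0.42 0 -0.53 255" --pt "0.95 0.42 0 0 255" --pt "0.95 0.42 0 0 255"

```text
time_s: 9.5
tcp_pos: [0.5234, 0.0989, 0.0875]
ee_rot: [-174.1, 89.8, -178.2]
force: [0.7, 0.4, -0.0]
gripper_width: 0.0199
```

>>> move_arm --pt "0.95 0.43 0 0 255" --pt "0.95 0.43 0 0 255" --pt "0.95 0.43 0 0 255" --pt "0.95 0.43 0 0 255" --pt "0.96 0.43 0 0 255"

```text
time_s: 10.0
tcp_pos: [0.6423, 0.1526, 0.0865]
ee_rot: [-169.9, 89.7, -174.0]
force: [0.1, 0.5, -0.9]
gripper_width: 0.0199
```

>>> move_arm --pt "0 0 0 0 255" --pt "0 0 0 0 255"

```text
time_s: 10.2
tcp_pos: [0.6416, 0.1522, 0.0869]
ee_rot: [-168.1, 89.7, -172.2]
force: [-0.0, -0.7, -0.9]
gripper_width: 0.0198
```

```bash
python3 j.py a2 300 190 345 215; python3 mk.py w7.png
```

```text
[0.6416 0.1522 0.0869] [-0.05 -0.66 -0.92] 0.01982112596713318
tcp [0.6415 0.1519 0.0883] jaw yaw 85.87
red [280.2 149.7] 9263 [241  83  78 180] [0.5992 0.1544]
red [281.1 382.4] 1694 [256 357  51  46] [0.7813 0.1418]
yellow [372.1 154.8] 3974 [337 110  87 182] [0.6066 0.212 ]
yellow [378.  225.2] 4340 [352 168  55 118] [0.6546 0.2162]
yellow [386.1 305.4] 421 [371 290  28  25] [0.7174 0.2228]
green [ 93.6 175.1] 4805 [ 33 110 106 203] [0.6069 0.0335]
green [ 84.5 225.5] 3831 [ 54 172  59 106] [0.6406 0.0194]
green [ 76.4 304.5] 172 [ 69 294  15  19] [ 0.7005 -0.0011]
```

View pics/a2_j.png

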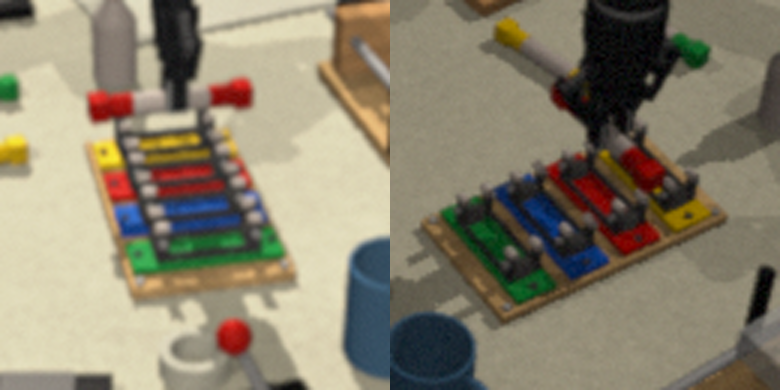

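View pics/a2_w.png

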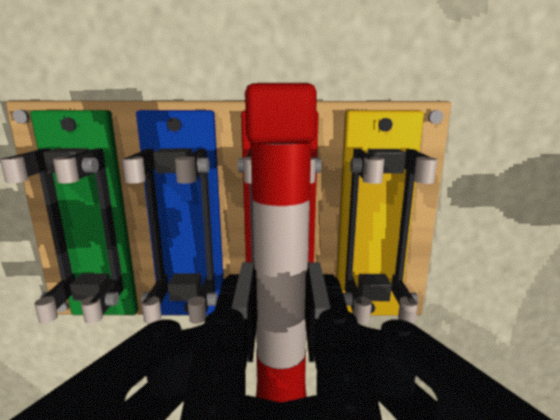

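```bash
python3 - <<'E'
from h import *
im=np.load('pics/w7.npy'); m=imaging.camera_model('wrist'); p,R,s=tool()
for c in ['yellow','green','blue']:
    M=mask(im,c); Q=np.zeros_like(M); Q[95:325,0:460]=M[95:325,0:460]
    Q=cv2.morphologyEx(Q,cv2.MORPH_OPEN,np.ones((3,3)))
    ys,xs=np.nonzero(Q); hull=cv2.convexHull(np.stack([xs,ys],1).astype(np.int32))[:,0]
    r=rect(m,hull,0.02); print(c,r, 'near edge', [onplane(m,*q,.02)[:2].round(4) for q in hull[hull[:,1]<116][::4]])
E
```

```text
yellow (array([0.64925104, 0.21198756]), array([ 45.68949509, 139.23698425]), np.float32(-4.7559614)) near edge [array([0.5785, 0.1954])]
green (array([0.63504285, 0.02803157]), array([ 46.32073593, 138.13383484]), np.float32(-4.2988734)) near edge [array([0.5657, 0.0107]), array([0.5684, 0.0556])]
blue (array([0.64016919, 0.08967303]), array([ 45.45289612, 138.28178406]), np.float32(-4.1351037)) near edge [array([0.5702, 0.0725])]
```

The refit puts the red seat at about (0.6446, 0.151) with yaw -4.3°, so I need a small correction before going down.

>>> move_arm --pt "0.1 -0.04 -0.5 0 255" --pt "0 0 -0.5 0 255" --pt "0 0 -0.5 0 255" --pt "0 0 -0.2 0 255" --pt "0 0 0 0 255"

```text
time_s: 10.9
tcp_pos: [0.6441, 0.1512, 0.0453]
ee_rot: [-171.7, 89.8, -175.8]
force: [-1.1, -0.0, 1.0]
gripper_width: 0.0197
```

>>> move_arm --pt "0 0 -0.2 0 255" --pt "0 0 -0.2 0 255" --pt "0 0 -0.2 0 255" --pt "0 0 0 0 255"

```text
time_s: 11.3
tcp_pos: [0.6464, 0.1511, 0.0317]
ee_rot: [1.0, 89.9, -3.2]
force: [2.5, -0.4, -1.4]
gripper_width: 0.0201
```

>>> move_arm --pt "0 0 -0.1 0 255" --pt "0 0 -0.1 0 255" --pt "0 0 0 0 255"

```text
time_s: 11.6
tcp_pos: [0.646, 0.1513, 0.0288]
ee_rot: [-20.5, 90.0, -24.6]
force: [-1.5, -0.2, 8.6]
gripper_width: 0.0197
```

```bash
python3 j.py a3 300 190 345 215
```

```text
[0.646  0.1513 0.0288] [-1.49 -0.18  8.6 ] 0.019698630034872835
```

View pics/a3_j.png

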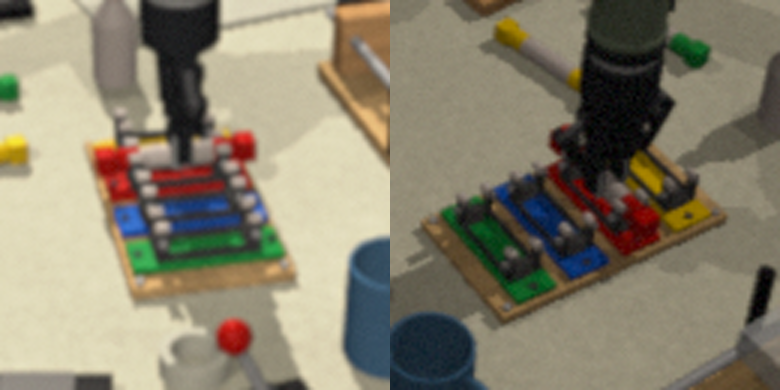

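View pics/a3_w.png

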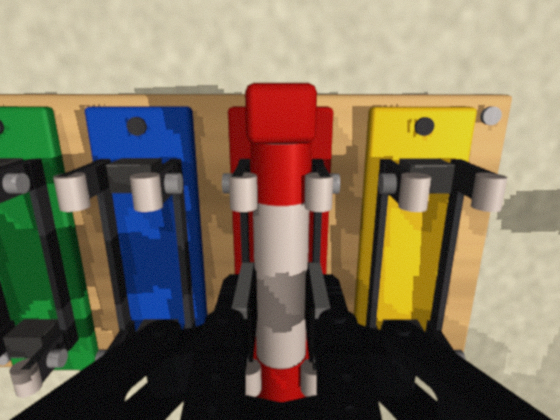

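>>> move_arm --pt "0 0 -0.1 0 255" --pt "0 0 0 0 255"

```text
time_s: 11.95
tcp_pos: [0.6461, 0.1512, 0.0287]
ee_rot: [-57.2, 90.0, -61.3]
force: [-7.6, -2.4, 17.5]
gripper_width: 0.0196
```

>>> move_arm --pt "0 0 -0.1 0 255" --pt "0 0 0 0 255"

```text
time_s: 12.15
tcp_pos: [0.6461, 0.1513, 0.0285]
ee_rot: [-83.6, 90.0, -87.7]
force: [-12.4, -2.2, 28.9]
gripper_width: 0.0197
```

Hard stop at TCP z 0.0287 (force 29 N), so it's seated. I'll relieve the force, open part way and rise.

>>> move_arm --pt "0 0 0.2 0 255" --pt "0 0 0 0 150" --pt "0 0 0 0 150" --pt "0 0 0 0 150" --pt "0 0 0 0 150"

```text
time_s: 12.65
tcp_pos: [0.6451, 0.1513, 0.0262]
ee_rot: [-173.8, 89.9, -177.9]
force: [0.1, -0.2, 0.2]
gripper_width: 0.035
```

>>> move_arm --pt "0 0 0.6 0 150" --pt "0 0 1 0 150" --pt "0 0 1 0 130" --pt "0 0 1 0 130" --pt "0 0 1 0 130"

```text
time_s: 13.15
tcp_pos: [0.6459, 0.1514, 0.1443]
ee_rot: [12.9, 89.9, 8.8]
force: [0.0, -0.1, -0.8]
gripper_width: 0.0418
```

>>> move_arm --pt "-1 0 1 0 130" --pt "-1 0 0.5 0 130" --pt "0 0 0 0 130"

```text
time_s: 13.45
tcp_pos: [0.5952, 0.1519, 0.1836]
ee_rot: [14.0, 89.7, 9.9]
force: [-0.1, 0.0, -0.3]
gripper_width: 0.0422
```

```bash
python3 j.py a4 300 190 345 215; python3 mk.py w8.png
```

```text
[0.5952 0.1519 0.1836] [-0.09  0.   -0.28] 0.042194886041312184
tcp [0.596  0.1513 0.18  ] jaw yaw 85.89
red [284.6 175.2] 2223 [259 150  52  57] [0.5923 0.1549]
red [262.2 242.3] 406 [259 201   7  81] [0.6562 0.1291]
red [306.3 243. ] 350 [304 202   6  80] [0.66   0.1711]
red [283.8 286.3] 1450 [267 210  35 117] [0.7053 0.1463]
yellow [405.2  50.4] 1692 [387  19  37  61] [0.4961 0.2594]
yellow [347.6 191.4] 1887 [324 157  59 142] [0.6115 0.2112]
yellow [352.9 235.8] 1932 [335 198  37  80] [0.6557 0.2156]
green [155.2 199.9] 2188 [116 157  66 141] [0.6069 0.0347]
green [147.6 236.5] 1927 [129 200  38  73] [0.6424 0.021 ]
green [142.2 291.3] 192 [134 282  18  16] [0.7008 0.0045]
```

View pics/a4_w.png

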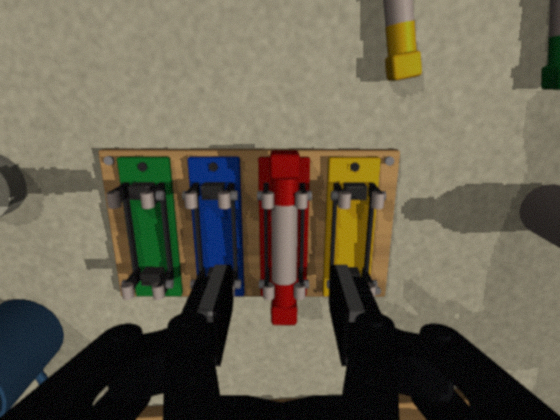

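View pics/a4_j.png

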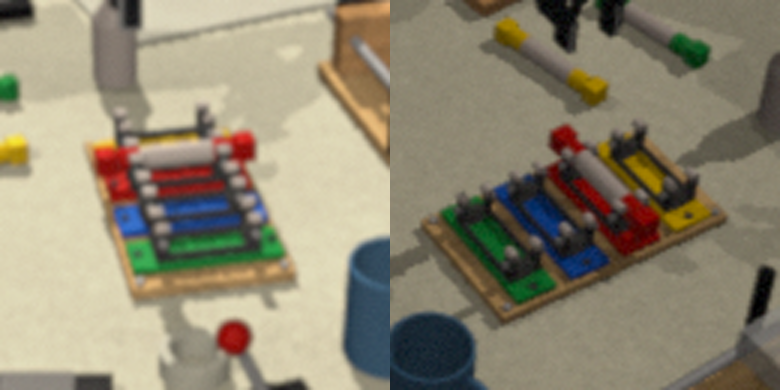

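```bash
python3 - <<'E'
from h import *
m=imaging.camera_model('wrist')
a=onplane(m,285,150,.034);b=onplane(m,284,325,.058);print(a,b,(a+b)/2,np.linalg.norm(a-b))
im=np.load('pics/w8.npy')
for c in ['yellow','green','blue','red']:
    M=mask(im,c); Q=np.zeros_like(M); Q[150:300,90:400]=M[150:300,90:400]
    if c=='red': Q[:, 270:300]=0
    Q=cv2.morphologyEx(Q,cv2.MORPH_OPEN,np.ones((3,3)))
    ys,xs=np.nonzero(Q); hull=cv2.convexHull(np.stack([xs,ys],1).astype(np.int32))[:,0]
    print(c,rect(m,hull,0.02))
E
```

```text
[0.56568943 0.15671976 0.034     ] [0.71639593 0.14525864 0.058     ] [0.64104268 0.1509892  0.046     ] 0.15303530978572616
yellow (array([0.64770667, 0.21206046]), array([ 45.10765839, 137.55944824]), np.float32(-4.526123))
green (array([0.63403247, 0.02851242]), array([ 45.72982788, 138.14868164]), np.float32(-4.097213))
blue (array([0.63886609, 0.0894929 ]), array([ 44.71839142, 137.28733826]), np.float32(-4.091682))
red (array([0.64224945, 0.15082751]), array([ 45.58600235, 137.00724792]), np.float32(-4.000788))
```

Red is seated: its middle measures (0.641, 0.151), within about 3 mm of the seat. Yellow next.

>>> move_arm --pt "-0.88 0.58 0 1 110" --pt "-0.88 0.58 0 0.87 110" --pt "-0.88 0.58 0 0 110" --pt "-0.88 0.58 0 0 110" --pt "-0.88 0.58 0 0 110"

```text
time_s: 14.15
tcp_pos: [0.485, 0.2241, 0.1785]
ee_rot: [-172.6, 89.9, -166.0]
force: [0.1, -0.5, -0.1]
gripper_width: 0.0485
```

>>> move_arm --pt "-0.88 0.58 0 0 110" --pt "-0.88 0.58 -0.6 0 110" --pt "0 0 -1 0 110" --pt "0 0 -1 0 110" --pt "0 0 -1 0 110"

```text
time_s: 14.65
tcp_pos: [0.4418, 0.253, 0.0881]
ee_rot: [-157.5, 90.0, -150.8]
force: [0.9, 0.0, 0.8]
gripper_width: 0.0488
```

>>> move_arm --pt "0 0 -0.8 0 110" --pt "0 0 -0.6 0 110" --pt "0 0 0 0 110"

```text
time_s: 14.95
tcp_pos: [0.4395, 0.2518, 0.0513]
ee_rot: [-165.9, 89.6, -159.3]
force: [0.0, 0.2, -0.2]
gripper_width: 0.0487
```

```bash
python3 mk.py w9.png
```

```text
tcp [0.4395 0.2518 0.0513] jaw yaw 96.58
yellow [281.6 131.9] 3592 [256  91  50  87] [0.3822 0.2451]
yellow [281.8 330.6] 1968 [261 297  41  64] [0.5033 0.2594]
green [531.6 192.5] 2710 [505 157  55  79] [0.3989 0.3849]
green [500.9 353.4] 183 [487 347  23  18] [0.5042 0.4   ]
```

View pics/w9.png

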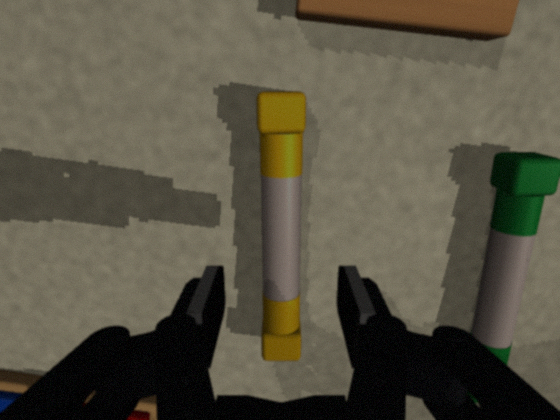

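>>> move_arm --pt "0.1 0 -0.8 0 110" --pt "0 0 -0.8 0 110" --pt "0 0 -0.4 0 110" --pt "0 0 -0.28 0 110" --pt "0 0 0 0 110"

```text
time_s: 15.5
tcp_pos: [0.4439, 0.2527, -0.0027]
ee_rot: [-166.2, 89.9, -159.6]
force: [-0.5, -0.0, 0.2]
gripper_width: 0.0485
```

>>> move_arm --pt "0 0 0 0 255" --pt "0 0 0 0 255" --pt "0 0 0 0 255" --pt "0 0 0 0 255" --pt "0 0 0 0 255"

```text
time_s: 16.0
tcp_pos: [0.4452, 0.2532, -0.0012]
ee_rot: [14.1, 89.9, 20.7]
force: [-0.4, -0.1, 6.5]
gripper_width: 0.0199
```

>>> move_arm --pt "0 0 0 0 255" --pt "0 0 1 0 255" --pt "0 0 1 0 255" --pt "0 0 1 0 255" --pt "0 0 0.8 0 255"

```text
time_s: 16.5
tcp_pos: [0.4444, 0.2529, 0.094]
ee_rot: [12.0, 89.9, 18.6]
force: [0.7, 0.3, -0.6]
gripper_width: 0.0197
```

```bash
python3 j.py b1 225 180 330 150
```

```text
[0.4444 0.2529 0.094 ] [ 0.72  0.29 -0.56] 0.01970455810586104
```

View pics/b1_w.png

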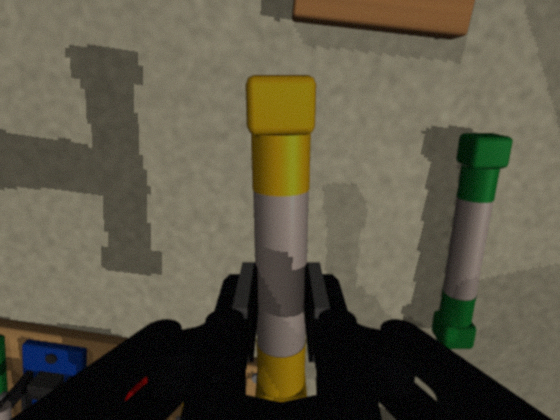

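```bash
python3 - <<'E'
from h import *
p,R,s=tool(); m=imaging.camera_model('wrist')
for n,r in (('red',(203,362)),('yel',(193,352)),('cap end red',(84,)),('cap end yel',(75,))):
    print(n,[ (R.T@(onplane(m,281,v,p[2]+.028)-p))[2].round(4) for v in r])
for f in ('a1_w','b1_w'):
    im=np.load(f'pics/{f}.npy'); col=im[60:420,276:286].mean(1); sat=col.max(1)-col.min(1)
    print(f,[ (60+i,int(sat[i])) for i in range(0,355,1) if abs(sat[min(i+2,359)]-sat[max(i-2,0)])>25])
E
```

```text
red [np.float64(-0.04), np.float64(0.0303)]
yel [np.float64(-0.0437), np.float64(0.0252)]
cap end red [np.float64(-0.0805)]
cap end yel [np.float64(-0.0833)]
a1_w [(82, 33), (83, 47), (84, 73), (85, 87), (139, 89), (140, 81), (141, 72), (144, 67), (145, 96), (146, 104), (203, 107), (204, 98), (205, 78), (206, 48), (207, 26), (208, 20), (367, 20), (368, 28), (369, 55), (370, 82), (371, 88), (399, 89), (400, 80), (401, 60), (402, 26), (403, 3)]
b1_w [(73, 25), (74, 32), (75, 54), (76, 92), (77, 108), (78, 118), (130, 115), (131, 108), (132, 95), (135, 84), (136, 112), (137, 124), (194, 124), (195, 103), (196, 66), (197, 32), (198, 19), (355, 18), (356, 28), (357, 62), (358, 100), (359, 115), (397, 107), (398, 96), (399, 93), (400, 90), (401, 68), (402, 32), (403, 4), (404, 1)]
```

```bash
python3 - <<'E'
from h import *
p,R,s=tool(); m=imaging.camera_model('wrist')
for n,r in (('red',(205.5,369)),('yel',(196,357))):
    q=[ (R.T@(onplane(m,281,v,p[2]+.028)-p))[2] for v in r]; print(n,q,np.mean(q))
E
```

```text
red [np.float64(-0.039014248249375084), np.float64(0.033938099810432915)] -0.002538074219471085
yel [np.float64(-0.042587998327303686), np.float64(0.02772232318331754)] -0.007432837571993074
```

Yellow is held about 7 mm off-centre lengthwise (its middle is on the -x side of the TCP). I'll correct for that when placing.

>>> move_arm --pt "0.93 -0.18 0 -0.94 255" --pt "0.93 -0.18 0 -0.94 255" --pt "0.93 -0.18 0 0 255" --pt "0.93 -0.18 0 0 255" --pt "0.93 -0.18 0 0 255"

```text
time_s: 17.15
tcp_pos: [0.5596, 0.2297, 0.0899]
ee_rot: [-161.7, 89.8, -165.9]
force: [0.4, 0.3, -0.6]
gripper_width: 0.0194
```

>>> move_arm --pt "0.94 -0.18 0 0 255" --pt "0.94 -0.18 0 0 255" --pt "0.94 -0.19 0 0 255" --pt "0.94 -0.19 0 0 255" --pt "0 0 0 0 255"

```text
time_s: 17.65
tcp_pos: [0.6559, 0.2103, 0.09]
ee_rot: [-134.2, 89.9, -138.4]
force: [-0.1, -0.0, -1.3]
gripper_width: 0.0193
```

```bash
python3 mk.py w10.png;  python3 - <<'E'
from h import *
im=np.load('pics/w10.npy'); m=imaging.camera_model('wrist'); p,R,s=tool(); print(p,s['gripper_width'],s['force'])
for c in ['green','blue','red','yellow']:
    M=mask(im,c); n,l,st,ce=cv2.connectedComponentsWithStats(M); print(c,[(st[i].tolist()) for i in range(1,n) if st[i,4]>300])
E
```

```text
tcp [0.6559 0.2103 0.09  ] jaw yaw 85.72
red [182.8 130.9] 6552 [133  72  97 209] [0.5979 0.1532]
red [202.3 210.7] 1421 [192 157  21 114] [0.6509 0.1578]
red [154.2 211.7] 168 [148 163  14 102] [0.6492 0.1256]
red [183.3 304.5] 1470 [162 274  46  56] [0.7217 0.1337]
yellow [281.2 134.2] 7989 [246  75  78 188] [0.6045 0.2142]
yellow [315.9 211.2] 585 [311 162  10 101] [0.6569 0.2336]
yellow [281.5 377.2] 2058 [256 346  51  57] [0.7928 0.2004]
green [  7.7 115.8] 666 [ 0 93 20 45] [0.5808 0.047 ]
green [ 29.8 233.7] 1864 [  6 164  46 136] [0.6586 0.038 ]
green [  6.3 231.4] 814 [  0 182  20  77] [0.6557 0.0225]
[0.65401135 0.21089103 0.08983724] 0.01930356938564388 [-0.10842169 -0.12748406 -0.41660334]
green [[0, 93, 20, 45, 666], [6, 164, 46, 136, 1864], [0, 182, 20, 77, 814]]
blue [[35, 93, 107, 207, 5089], [56, 154, 60, 109, 4144]]
red [[133, 72, 97, 209, 6552], [192, 157, 21, 114, 1421], [162, 274, 46, 56, 1470]]
yellow [[246, 75, 78, 188, 7989], [311, 162, 10, 101, 585], [256, 346, 51, 57, 2058]]
```

View pics/w10.png

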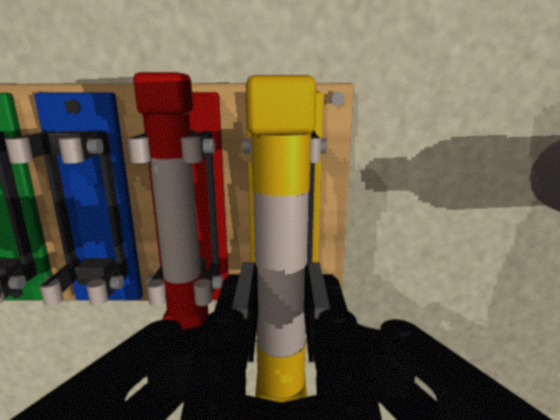

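>>> move_arm --pt "0 0.03 -0.6 0 255" --pt "0 0 -0.6 0 255" --pt "0 0 -0.4 0 255" --pt "0 0 -0.2 0 255" --pt "0 0 -0.2 0 255"

```text
time_s: 18.2
tcp_pos: [0.6537, 0.2129, 0.0424]
ee_rot: [-175.4, 89.9, -179.6]
force: [-1.7, 0.0, 3.8]
gripper_width: 0.0195
```

>>> move_arm --pt "0 0 -0.15 0 255" --pt "0 0 -0.15 0 255" --pt "0 0 -0.1 0 255" --pt "0 0 0 0 255"

```text
time_s: 18.6
tcp_pos: [0.6546, 0.2125, 0.0328]
ee_rot: [1.3, 90.0, -2.9]
force: [-1.5, -0.5, 2.3]
gripper_width: 0.0199
```

>>> move_arm --pt "0 0 -0.12 0 255" --pt "0 0 0 0 255"

```text
time_s: 18.8
tcp_pos: [0.6547, 0.2125, 0.0327]
ee_rot: [-49.7, 90.0, -53.9]
force: [-6.5, -1.2, 13.4]
gripper_width: 0.019
```

>>> move_arm --pt "0 0 -0.12 0 255" --pt "0 0 0 0 255"

```text
time_s: 19.0
tcp_pos: [0.6548, 0.2126, 0.0325]
ee_rot: [-80.6, 90.0, -84.8]
force: [-12.1, -3.2, 25.5]
gripper_width: 0.0192
```

>>> move_arm --pt "0 0 0.22 0 255" --pt "0 0 0 0 150" --pt "0 0 0 0 150" --pt "0 0 0 0 150" --pt "0 0 0 0 150"

```text
time_s: 19.5
tcp_pos: [0.6543, 0.2125, 0.0314]
ee_rot: [-168.2, 90.0, -172.4]
force: [0.1, 0.1, 0.1]
gripper_width: 0.0349
```

>>> move_arm --pt "0 0 0.6 0 150" --pt "0 0 1 0 150" --pt "0 0 1 0 130" --pt "0 0 1 0 130" --pt "0 0 1 0 130"

```text
time_s: 20.0
tcp_pos: [0.6547, 0.2126, 0.1494]
ee_rot: [15.5, 89.9, 11.3]
force: [0.4, 0.0, -0.6]
gripper_width: 0.0419
```

>>> move_arm --pt "-1 0 1 0 130" --pt "-1 0 0.3 0 110" --pt "-1 1 0 1 110" --pt "-1 1 0 0.9 110" --pt "0 0 0 0 110"

```text
time_s: 20.5
tcp_pos: [0.5516, 0.2655, 0.181]
ee_rot: [92.6, 89.9, 99.6]
force: [0.5, -0.3, -0.5]
gripper_width: 0.0483
```

```bash
python3 mk.py w11.png
```

```text
tcp [0.5516 0.2655 0.181 ] jaw yaw 97.0
red [154.8 223.5] 2734 [127 186  56 132] [0.6081 0.1529]
red [157.8 272.6] 505 [151 241  15  64] [0.6597 0.1566]
red [133.7 323.9] 367 [123 311  27  26] [0.7227 0.1328]
yellow [221.1 226. ] 1884 [197 200  53  58] [0.6031 0.215 ]
yellow [232.6 288.6] 333 [224 252  18  74] [0.6688 0.2312]
green [454.   41.6] 1455 [435  15  38  57] [0.421  0.3903]
green [ 29.1 216. ] 1987 [  0 163  45 142] [0.6148 0.0363]
green [435.3 185.4] 904 [421 162  27  45] [0.5399 0.4058]
green [ 12.9 245.1] 1427 [  0 214  27  61] [0.6469 0.0181]
```

View pics/w11.png

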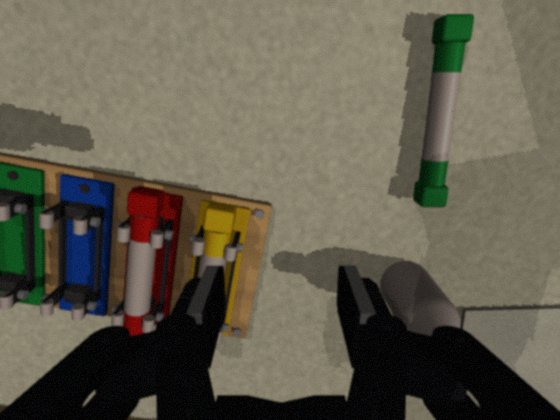

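```bash
python3 - <<'E'
from h import *
a,b=[imaging.camera_model(n) for n in('scene','side')]
print('cap',tri([(a,415.9,162.4),(b,272,119.8)]))
E
```

```text
cap [0.64275822 0.40790437 0.10965425]
```

The green marker was knocked a couple of cm. It's now at pixels (454,42)–(435,185), with its middle near (0.478, 0.398). The glue stands at (0.643, 0.408), clear of it.

>>> move_arm --pt "-0.5 0.88 0 0.07 110" --pt "-0.5 0.88 0 0 110" --pt "-0.5 0.88 0 0 110" --pt "-0.5 0.88 0 0 110" --pt "-0.5 0.88 0 0 110"

```text
time_s: 21.05
tcp_pos: [0.4928, 0.3728, 0.1804]
ee_rot: [0.6, 89.9, 7.6]
force: [0.0, 0.3, -0.0]
gripper_width: 0.0487
```

>>> move_arm --pt "-0.45 0.88 -0.5 0 110" --pt "0 0 -1 0 110" --pt "0 0 -1 0 110" --pt "0 0 -1 0 110" --pt "0 0 -1 0 110"

```text
time_s: 21.55
tcp_pos: [0.4822, 0.3943, 0.0669]
ee_rot: [4.3, 89.9, 11.4]
force: [-0.2, -0.2, -0.2]
gripper_width: 0.0484
```

>>> move_arm --pt "0 0 -0.4 0 110" --pt "0 0 0 0 110" --pt "0 0 0 0 110"

```text
time_s: 21.85
tcp_pos: [0.4819, 0.3948, 0.0582]
ee_rot: [20.3, 89.9, 27.4]
force: [0.2, -0.5, 0.8]
gripper_width: 0.0484
```

```bash
python3 mk.py w12.png
```

```text
tcp [0.4819 0.3948 0.0582] jaw yaw 97.07
yellow [ 13.9 366.3] 1086 [  0 341  29  60] [0.6019 0.2286]
green [281.9 125.7] 3274 [258  87  47  84] [0.4225 0.3876]
green [282.6 321.2] 1766 [263 287  37  62] [0.5445 0.4033]
```

View pics/w12.png

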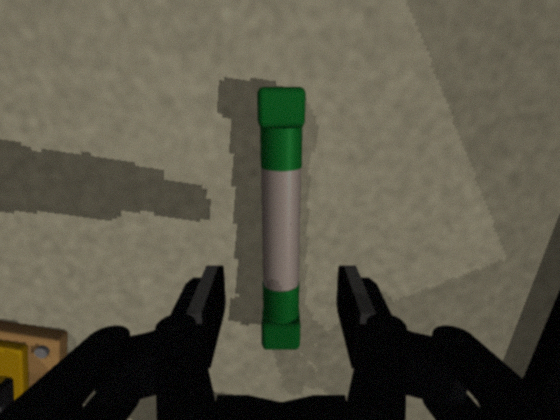

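>>> move_arm --pt "-0.08 0 -0.9 0 110" --pt "0 0 -0.8 0 110" --pt "0 0 -0.5 0 110" --pt "0 0 -0.33 0 110" --pt "0 0 0 0 110"

```text
time_s: 22.4
tcp_pos: [0.4783, 0.3943, -0.0067]
ee_rot: [-154.3, 89.9, -147.2]
force: [-0.0, 0.4, 0.2]
gripper_width: 0.0486
```

>>> move_arm --pt "0 0 0 0 255" --pt "0 0 0 0 255" --pt "0 0 0 0 255" --pt "0 0 0 0 255" --pt "0 0 0 0 255"

```text
time_s: 22.9
tcp_pos: [0.4797, 0.3953, -0.0047]
ee_rot: [25.0, 89.8, 32.1]
force: [-0.5, -0.2, 6.7]
gripper_width: 0.0197
```

>>> move_arm --pt "0 0 0 0 255" --pt "0 0 1 0 255" --pt "0 0 1 0 255" --pt "0 0 1 0 255" --pt "0 0 1 0 255"

```text
time_s: 23.4
tcp_pos: [0.478, 0.3941, 0.0941]
ee_rot: [-153.9, 89.9, -146.8]
force: [0.5, -0.5, -1.0]
gripper_width: 0.0196
```

```bash
python3 - <<'E'
from h import *
p,R,s=tool(); m=imaging.camera_model('wrist'); print(p,s['force'],s['gripper_width'])
im=snap('wrist','w13.png')
col=im[60:420,276:286].mean(1); sat=col.max(1)-col.min(1)
print([(60+i,int(sat[i])) for i in range(0,355,1) if abs(sat[min(i+2,359)]-sat[max(i-2,0)])>20])
E
```

```text
[0.47797216 0.39414946 0.09408044] [ 0.53986948 -0.4690063  -1.01971478] 0.01961157234884873
[(94, 26), (95, 42), (96, 49), (154, 41), (155, 53), (156, 61), (212, 63), (213, 57), (214, 38), (215, 21), (374, 15), (375, 32), (376, 50), (377, 55), (400, 48), (401, 36), (402, 15), (403, 1)]
```

View pics/w13.png

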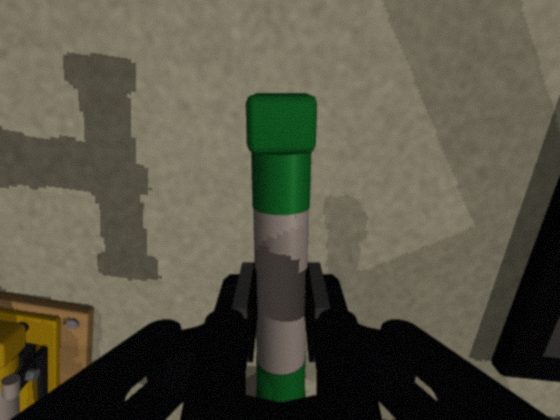

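```bash
python3 - <<'E'
from h import *
p,R,s=tool(); m=imaging.camera_model('wrist')
q=[ (R.T@(onplane(m,281,v,p[2]+.0277)-p))[2] for v in (213.5,375.5)]; print(q,np.mean(q))
E
```

```text
[np.float64(-0.035899851377260476), np.float64(0.03774590932411562)] 0.0009230289734275705
```

>>> move_arm --pt "0 -0.97 0 -1 255" --pt "0 -0.97 0 -0.97 255" --pt "0 -0.97 0 0 255" --pt "0 -0.97 0 0 255" --pt "0 -0.97 0 0 255"

```text
time_s: 23.95
tcp_pos: [0.4779, 0.2721, 0.0929]
ee_rot: [-151.4, 89.9, -155.5]
force: [1.2, -0.4, -0.1]
gripper_width: 0.0196
```

>>> move_arm --pt "0.5 -0.97 0 0 255" --pt "0.6 -0.97 0 0 255" --pt "0.6 -0.97 0 0 255" --pt "0.6 -0.97 0 0 255" --pt "0.6 -0.97 0 0 255"

```text
time_s: 24.45
tcp_pos: [0.551, 0.1509, 0.093]
ee_rot: [-169.5, 89.9, -173.7]
force: [0.6, 0.1, -0.4]
gripper_width: 0.0196
```

>>> move_arm --pt "0.6 -0.97 0 0 255" --pt "0.7 -0.97 0 0 255" --pt "0.7 -0.97 0 0 255" --pt "0.7 -0.97 0 0 255" --pt "0.6 -1 0 0 255"

```text
time_s: 24.95
tcp_pos: [0.6338, 0.029, 0.0928]
ee_rot: [177.1, 89.9, 172.9]
force: [1.0, 0.2, -0.6]
gripper_width: 0.0199
```

>>> move_arm --pt "0 0 0 0 255" --pt "0 0 0 0 255"

```text
time_s: 25.15
tcp_pos: [0.633, 0.0295, 0.0927]
ee_rot: [167.9, 89.9, 163.6]
force: [1.1, 0.3, -0.9]
gripper_width: 0.0194
```

```bash
python3 mk.py w14.png;  python3 - <<'E'
from h import *
im=np.load('pics/w14.npy'); m=imaging.camera_model('wrist'); p,R,s=tool(); print(s['gripper_width'],s['force'])
E
```

```text
tcp [0.633  0.0295 0.0927] jaw yaw 85.74
red [478.8 194.4] 10365 [417  93 133 260] [0.6312 0.162 ]
red [459.1 220.4] 2022 [442 169  35 106] [0.6489 0.1504]
yellow [549.7 132.6] 701 [535 109  25  46] [0.5935 0.2029]
yellow [551.2 234.8] 1241 [536 173  24  97] [0.6643 0.2148]
yellow [530.8 267.3] 2397 [505 180  55 174] [0.6886 0.2041]
green [280.5 151.6] 7870 [240  94  77 169] [0.5929 0.0323]
green [246.4 220.1] 433 [243 180   8  82] [0.6378 0.0056]
green [280.9 385.8] 1284 [257 365  48  38] [0.7808 0.0186]
0.01942646665823335 [0.35764868 0.55553717 0.28637625]
```

View pics/w14.png

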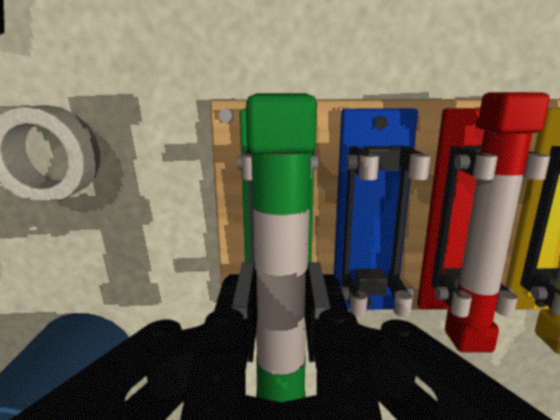

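```bash
python3 - <<'E'
from h import *
a,b=[imaging.camera_model(n) for n in('scene','side')]
print('mug rim ctr',tri([(a,294,264),(b,368,212)]), onplane(a,294,290,0),onplane(b,366,242,0))
E
```

```text
mug rim ctr [ 0.74768438 -0.13241401  0.08856936] [ 0.76092703 -0.13870298  0.        ] [ 0.74816867 -0.13816158  0.        ]
```

>>> move_arm --pt "0 -0.04 -0.6 0 255" --pt "0 0 -0.6 0 255" --pt "0 0 -0.6 0 255" --pt "0 0 -0.2 0 255" --pt "0 0 -0.2 0 255"

```text
time_s: 25.7
tcp_pos: [0.6329, 0.0291, 0.0381]
ee_rot: [-166.3, 89.9, -170.4]
force: [-1.6, -1.0, 3.4]
gripper_width: 0.0195
```

>>> move_arm --pt "0 0 -0.15 0 255" --pt "0 0 -0.15 0 255" --pt "0 0 -0.1 0 255" --pt "0 0 0 0 255"

```text
time_s: 26.1
tcp_pos: [0.6337, 0.0286, 0.0292]
ee_rot: [-89.1, 90.0, -93.3]
force: [-3.4, -3.4, 3.2]
gripper_width: 0.0194
```

>>> move_arm --pt "0 0 -0.12 0 255" --pt "0 0 0 0 255"

```text
time_s: 26.3
tcp_pos: [0.6338, 0.0286, 0.029]
ee_rot: [-116.2, 89.9, -120.3]
force: [-8.6, -1.9, 17.7]
gripper_width: 0.0197
```

>>> move_arm --pt "0 0 -0.12 0 255" --pt "0 0 0 0 255"

```text
time_s: 26.5
tcp_pos: [0.6338, 0.0286, 0.0289]
ee_rot: [-126.0, 89.9, -130.1]
force: [-14.6, -1.4, 30.8]
gripper_width: 0.0198
```

Green bottomed out at TCP z 0.029. I'll release it, rise, and check the rack.

>>> move_arm --pt "0 0 0.24 0 255" --pt "0 0 0 0 150" --pt "0 0 0 0 150" --pt "0 0 0 0 150" --pt "0 0 0 0 150"

```text
time_s: 27.0
tcp_pos: [0.6334, 0.0294, 0.0281]
ee_rot: [151.8, 89.9, 147.6]
force: [-0.9, 0.4, 0.9]
gripper_width: 0.0353
```

>>> move_arm --pt "0 0 0.6 0 150" --pt "0 0 1 0 150" --pt "0 0 1 0 130" --pt "0 0 1 0 130" --pt "0 0 1 0 130"

```text
time_s: 27.5
tcp_pos: [0.6339, 0.0291, 0.146]
ee_rot: [6.6, 89.9, 2.4]
force: [-0.6, -0.2, -0.6]
gripper_width: 0.0417
```

>>> move_arm --pt "-1 1 1 0 0" --pt "-1 1 1 0 0" --pt "0 1 1 0 0" --pt "0 0 0 0 0"

```text
time_s: 27.9
tcp_pos: [0.5859, 0.1071, 0.2251]
ee_rot: [13.4, 89.4, 9.4]
force: [1.2, -0.6, 0.5]
gripper_width: 0.0855
```

```bash
python3 mk.py w15.png; python3 j.py c1 300 190 345 215
```

```text
tcp [0.5859 0.1071 0.2251] jaw yaw 86.03
red [324.3 183.3] 2167 [303 148  49 131] [0.6062 0.1512]
red [323.6 266.7] 1167 [312 200  28 104] [0.7025 0.1474]
yellow [387.3 185.4] 2011 [358 151  61 129] [0.6131 0.2162]
yellow [377.2 225.4] 525 [370 194  15  64] [0.6569 0.2065]
yellow [384.6 285.4] 434 [373 268  27  38] [0.7313 0.2161]
green [207.1 179. ] 1888 [182 148  50 110] [0.5932 0.0311]
green [216.9 225.8] 220 [213 200   9  55] [0.6453 0.0346]
green [205.3 286.2] 720 [194 268  25  35] [0.7179 0.0121]
[0.5852 0.1054 0.2226] [0.28 0.46 0.67] 0.08502680715251912
```

View pics/w15.png

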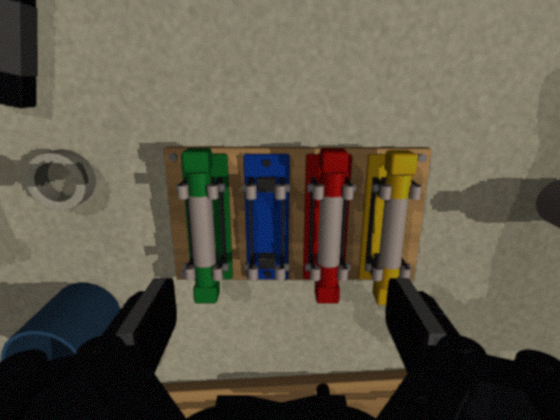

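View pics/c1_j.png

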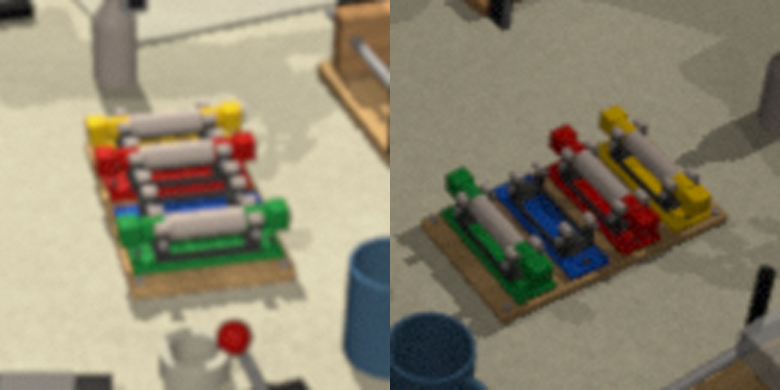

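```bash
python3 - <<'E'
from h import *
m=imaging.camera_model('wrist')
for n,u0,u1 in (('g',198,205),('r',334,327),('y',402,386)):
    a=onplane(m,u0,150,.034);b=onplane(m,u1,302.5,.058); print(n,((a+b)/2).round(4),np.linalg.norm(a-b).round(4))
E
```

```text
g [0.6262 0.0242 0.046 ] 0.1486
r [0.6352 0.1468 0.046 ] 0.1486
y [0.6396 0.2071 0.046 ] 0.1488
```

>>> move_arm --pt "-0.9 -1 0.3 0 0" --pt "-0.9 -1 0.3 0 0" --pt "-0.9 -1 0.3 0 0" --pt "-0.9 -1 0.3 0 0" --pt "-0.9 -1 0.3 0 0"

```text
time_s: 28.6
tcp_pos: [0.4693, -0.0227, 0.2549]
ee_rot: [178.7, 89.8, 174.5]
force: [-0.4, -0.3, 0.8]
gripper_width: 0.0852
```

>>> move_arm --pt "0 -1 0 0 0" --pt "0 -1 0 0 0" --pt "0 -1 0 0 0" --pt "0 -1 0 0 0" --pt "0 0 0 0 0"

```text
time_s: 29.1
tcp_pos: [0.4702, -0.1242, 0.2547]
ee_rot: [-175.0, 89.8, -179.5]
force: [0.0, -0.5, -0.2]
gripper_width: 0.086
```

```bash
python3 - <<'E'
from h import *
p,R,s=tool(); m=imaging.camera_model('wrist'); print(p,np.degrees(np.arctan2(R[1,1],R[0,1])))
im=snap('wrist','w16.png')
for c in ('orange','red'):
    for q,a,bb in blobs(im,c,60,120,50): print(c,q,a,bb,onplane(m,*q,.024).round(4))
snap('side','s16.png');snap('scene','c16.png')
E
```

```text
[ 0.4701541  -0.12421735  0.25472458] 85.52346591889106
orange [153.5  10. ] 188 [148   0  11  22] [ 0.3125 -0.2319  0.024 ]
orange [281.3 102.5] 441 [263  94  38  18] [ 0.4051 -0.1187  0.024 ]
orange [135.7 201.7] 1384 [ 87 184  97  34] [ 0.4972 -0.2865  0.024 ]
orange [441.3 251.8] 2524 [377 228 183 109] [0.5842 0.0521 0.024 ]
orange [491.  299.7] 438 [484 272  16  56] [0.6526 0.1155 0.024 ]
orange [441.7 293.7] 173 [436 280  12  29] [0.6397 0.0558 0.024 ]
red [325.6  35. ] 1937 [303   0  49  75] [ 0.3465 -0.0716  0.024 ]
red [518.2 247.9] 507 [505 235  29  39] [0.5862 0.1398 0.024 ]
red [549.5 257.7] 663 [536 235  24  43] [0.6015 0.1774 0.024 ]
red [517.6 294.1] 582 [507 270  22  47] [0.6473 0.1465 0.024 ]
red [499.8 312.7] 375 [493 276  18  64] [0.6718 0.128  0.024 ]
red [102.2 322.3] 394 [ 92 310  25  27] [ 0.6475 -0.359   0.024 ]
red [531.  341.3] 214 [519 333  21  17] [0.7171 0.1716 0.024 ]
```

View pics/w16.png

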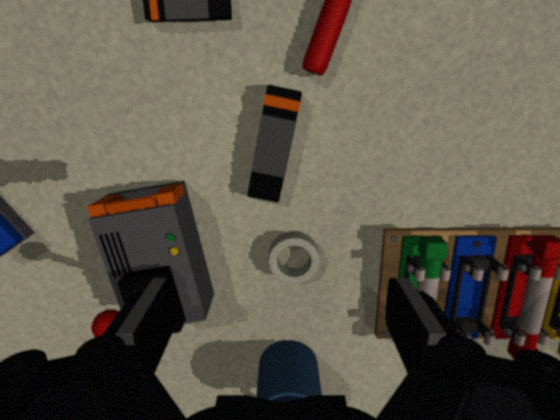

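The pack is seen at (275,143) in the wrist view and the box mouth's orange edge runs from (90,208) to (185,188). I'll move over the box for a proper look.

```bash
python3 - <<'E'
from h import *
im=np.load('pics/w16.npy'); m=imaging.camera_model('wrist')
g=im.max(2); M=((g<85)).astype(np.uint8)*255; M|=mask(im,'orange',120,50)
Q=np.zeros_like(M); Q[78:212,235:312]=M[78:212,235:312]; Q=cv2.morphologyEx(Q,cv2.MORPH_OPEN,np.ones((3,3)))
n,l,s,c=cv2.connectedComponentsWithStats(Q); i=1+s[1:,4].argmax(); print(s[i],c[i])
ys,xs=np.nonzero(l==i); h=cv2.convexHull(np.stack([xs,ys],1).astype(np.int32))[:,0]
for z in (.012,.024): print(rect(m,h,z))
cv2.imwrite('pics/w16m.png',np.hstack([cv2.resize(Q[70:220,225:320],None,fx=3,fy=3),cv2.resize(g[70:220,225:320],None,fx=3,fy=3)]))
E
```

```text
[ 246   85   56  118 4108] [272.95861733 142.58398247]
(array([ 0.44995795, -0.13035507]), array([ 43.29251862, 123.69883728]), np.float32(-16.07433))
(array([ 0.44818851, -0.12990875]), array([ 41.98431015, 119.96087646]), np.float32(-16.07433))
```

View pics/w16m.png

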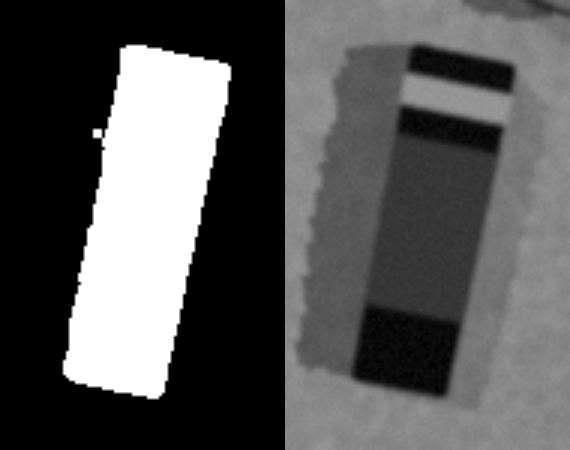

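>>> move_arm --pt "0.5 -1 0.3 0 0" --pt "0.5 -1 0.3 0 0" --pt "0.5 -1 0.3 0 0" --pt "0.5 -1 0.3 0 0" --pt "0.5 -1 0.3 0 0"

```text
time_s: 29.75
tcp_pos: [0.5341, -0.2457, 0.2935]
ee_rot: [134.8, 89.9, 130.7]
force: [-0.5, 0.3, -0.8]
gripper_width: 0.0856
```

>>> move_arm --pt "0.5 -1 0.3 0 0" --pt "0 0 0 0 0" --pt "0 0 0 0 0"

```text
time_s: 30.05
tcp_pos: [0.5461, -0.2702, 0.3005]
ee_rot: [133.1, 89.9, 129.0]
force: [0.5, 0.2, -0.5]
gripper_width: 0.0853
```

```bash
python3 - <<'E'
from h import *
p,R,s=tool(); m=imaging.camera_model('wrist'); print(p,np.degrees(np.arctan2(R[1,1],R[0,1])))
im=snap('wrist','w17.png')
for c in ('orange','red'):
    for q,a,bb in blobs(im,c,60,120,50): print(c,q,a,bb,onplane(m,*q,.057).round(4))
cv2.imwrite('pics/w17z.png',cv2.resize(im[120:340,180:380],None,fx=3.6,fy=2.7)[:,:,::-1])
E
```

```text
[ 0.54612771 -0.27015196  0.30052434] 85.8540697654347
orange [412.9  15.1] 467 [391   6  42  20] [ 0.4096 -0.1309  0.057 ]
orange [267.2 112.9] 1000 [225 100  85  27] [ 0.4914 -0.2802  0.057 ]
orange [494.8 200.8] 1736 [475 150  60 111] [ 0.6067 -0.0303  0.057 ]
orange [550.8 351.6] 99 [537 347  23  12] [0.8217 0.0661 0.057 ]
orange [358.  377.8] 3197 [310 358  97  42] [ 0.8459 -0.1871  0.057 ]
orange [372.2 411.7] 110 [360 408  22  10] [ 0.9066 -0.1676  0.057 ]
red [279.1 206.8] 668 [265 193  29  29] [ 0.596  -0.2754  0.057 ]
```

View pics/w17.png

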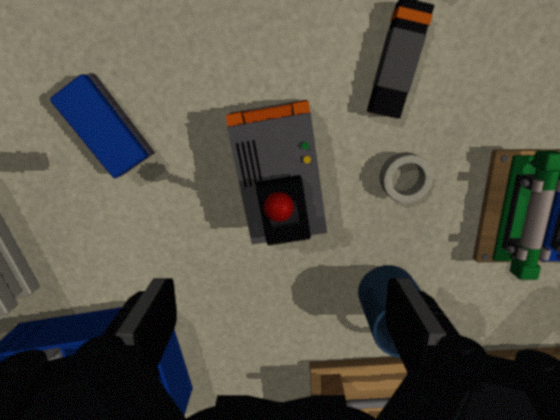

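View pics/w17z.png

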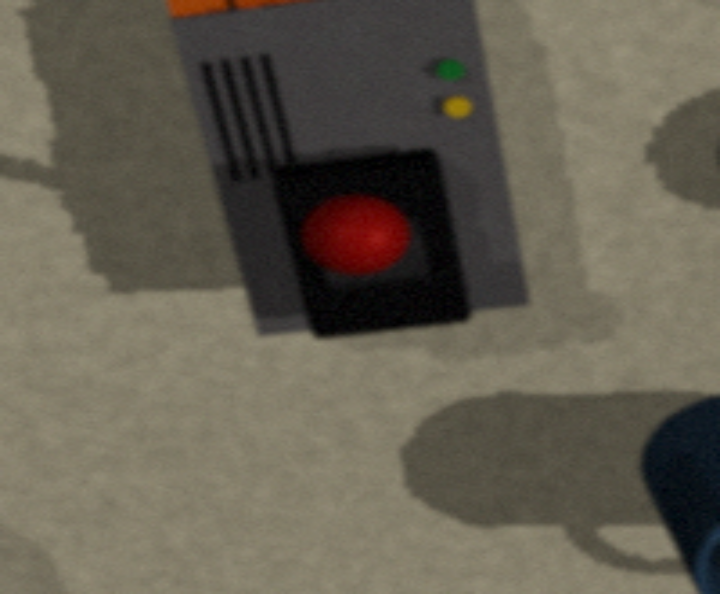

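```bash
python3 - <<'E'
from h import *
m=imaging.camera_model('wrist'); P=lambda u,v,z=.057: onplane(m,u,v,z)[:2]
im=np.load('pics/w17.npy')
r0,r1=P(311.1,120),P(326.4,231.1); l0,l1=P(227.8,125.6),P(252.8,243.3)
for n,a,b in(('R',r0,r1),('L',l0,l1)): d=b-a; print(n,a.round(4),b.round(4),np.degrees(np.arctan2(d[1],d[0])),np.linalg.norm(d))
print('width', np.linalg.norm(np.cross(r1-r0,l0-r0))/np.linalg.norm(r1-r0))
M=mask(im,'orange',120,50); M[:, :200]=0; M[:, 320:]=0; M[135:]=0; M[:90]=0
ys,xs=np.nonzero(M); h=cv2.convexHull(np.stack([xs,ys],1).astype(np.int32))[:,0]
print(h.tolist()); print(rect(m,h,.057)); 
top=[(x,xs_.max()) for x in ()]
# lower edge of orange per column
c=np.array([(x,ys[xs==x].max(),ys[xs==x].min()) for x in range(232,306)])
for k in (1,2):
    f=np.polyfit(c[:,0],c[:,k],1); a,b=P(232,np.polyval(f,232)),P(306,np.polyval(f,306)); d=b-a; print(k,a,b,np.degrees(np.arctan2(d[1],d[0])))
E
```

```text
R [ 0.5016 -0.2339] [ 0.6293 -0.2219] 5.3772138333661506 0.12826024947926812
L [ 0.5011 -0.3226] [ 0.6385 -0.3091] 5.611143204591925 0.13811565874170936
width 0.08819817066538174
[[309, 112], [307, 113], [231, 126], [228, 126], [227, 125], [226, 122], [225, 117], [225, 116], [227, 114], [229, 113], [233, 112], [296, 101], [303, 100], [307, 100], [308, 101], [309, 105]]
(array([ 0.4910614 , -0.27979483]), array([13.89346218, 89.25832367]), np.float32(-84.67464))
1 [ 0.50038777 -0.31801254] [ 0.49247635 -0.23888473] 95.70962155781224
2 [ 0.48912859 -0.31672926] [ 0.48139505 -0.23832814] 95.63347086491275<stdin>:6: DeprecationWarning: Arrays of 2-dimensional vectors are deprecated. Use arrays of 3-dimensional vectors instead. (deprecated in NumPy 2.0)
```

Box: yaw about 5.5°, middle line through (0.501,-0.278), mouth at about (0.487,-0.280). Now I'll go over the pack.

>>> move_arm --pt "-0.84 0.98 -0.3 -0.95 0" --pt "-0.84 0.98 -0.4 -0.95 0" --pt "-0.84 0.98 -0.6 0 0" --pt "-0.84 0.98 -1 0 0" --pt "-0.84 0.98 -1 0 0"

```text
time_s: 30.6
tcp_pos: [0.4397, -0.1461, 0.218]
ee_rot: [26.7, 90.0, 11.7]
force: [0.1, 0.7, -0.2]
gripper_width: 0.0853
```

>>> move_arm --pt "-0.84 0.98 -1 0 0" --pt "0 0 -1 0 0" --pt "0 0 -1 0 0" --pt "0 0 0 0 0" --pt "0 0 0 0 0"

```text
time_s: 31.1
tcp_pos: [0.4195, -0.123, 0.1439]
ee_rot: [160.0, 89.9, 145.0]
force: [0.5, -0.6, 0.2]
gripper_width: 0.0857
```

```bash
cat > pk.py <<'E'
from h import *
import sys
p,R,s=tool(); m=imaging.camera_model('wrist'); print(p.round(4),np.degrees(np.arctan2(R[1,1],R[0,1])).round(2))
im=snap('wrist',sys.argv[1])
for q,a,bb in blobs(im,'orange',100,120,50): print(q,a,bb,onplane(m,*q,.024).round(4))
E
python3 pk.py w18.png
```

```text
[ 0.4195 -0.123   0.1439] 75.0
[93.1 85.1] 417 [82 67 25 38] [ 0.3071 -0.2303  0.024 ]
[281. 176.] 699 [257 169  49  15] [ 0.4052 -0.1188  0.024 ]
[501.2 300.4] 1400 [444 278 116  58] [0.5599 0.0357 0.024 ]
[ 79.1 337.2] 515 [ 62 317  40  40] [ 0.5006 -0.3305  0.024 ]
```

View pics/w18.png

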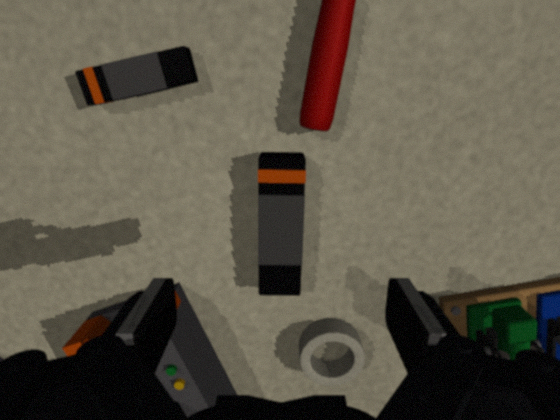

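```bash
python3 - <<'E'
from h import *
m=imaging.camera_model('wrist'); p,R,s=tool()
for n,u,v,z in (('rear top',281.5,152,.024),('rear bot',281.5,152,0),('front top',280,295,.024),('front bot',280,295,0),('orange back',281,169,.024),('scr end',316,130,.012),('scr side',330,128,.01)):
    X=onplane(m,u,v,z); print(n,X.round(4),(R.T@(X-p)).round(4))
E
```

```text
rear top [ 0.389  -0.1146  0.024 ] [ 0.1208  0.0007 -0.0331]
rear bot [ 0.3929 -0.1156  0.    ] [ 0.1448  0.0008 -0.029 ]
front top [ 0.5075 -0.1476  0.024 ] [ 0.121  -0.0005  0.0899]
front bot [ 0.5218 -0.1515  0.    ] [ 0.145  -0.0006  0.1048]
orange back [ 0.4014 -0.1183  0.024 ] [ 0.1208  0.0003 -0.0201]
scr end [ 0.3814 -0.085   0.012 ] [ 0.1328  0.0273 -0.0481]
scr side [ 0.383  -0.0741  0.01  ] [ 0.1348  0.0383 -0.0494]
```

>>> move_arm --pt "-0.85 0.23 0 0 90" --pt "0 0 -1 0 90" --pt "0 0 -1 0 90" --pt "0 0 -1 0 90" --pt "0 0 -0.8 0 90" --force 100

```text
time_s: 31.65
tcp_pos: [0.4002, -0.1189, 0.0495]
ee_rot: [-12.1, 89.8, -27.1]
force: [-0.2, -0.3, -1.1]
gripper_width: 0.0549
```

>>> move_arm --pt "0 0 0 0 90" --pt "0 0 0 0 90"

```text
time_s: 31.85
tcp_pos: [0.4, -0.1188, 0.0501]
ee_rot: [-11.9, 89.9, -27.0]
force: [0.0, -0.3, 0.3]
gripper_width: 0.0553
```

```bash
python3 pk.py w19.png
```

```text
[ 0.4    -0.1188  0.0501] 74.94
[ 11.4 127.7] 740 [  0 100  29  53] [ 0.3075 -0.2283  0.024 ]
[284.2 252.2] 1269 [249 242  70  21] [ 0.4054 -0.1183  0.024 ]
[134.9 410. ] 437 [118 398  31  22] [ 0.487  -0.2379  0.024 ]
```

View pics/w19.png

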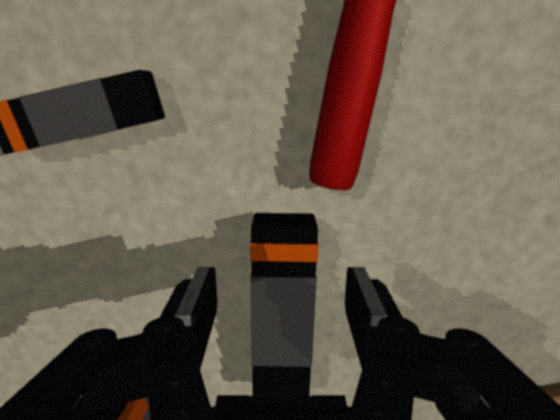

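>>> move_arm --pt "0 0.02 -0.8 0 90" --pt "0 0 -0.8 0 90" --pt "0 0 -0.55 0 90" --pt "0 0 0 0 90" --pt "0 0 0 0 255"

```text
time_s: 32.4
tcp_pos: [0.4001, -0.1184, -0.0036]
ee_rot: [-13.1, 89.9, -28.2]
force: [0.6, 0.2, -0.1]
gripper_width: 0.042
```

>>> move_arm --pt "0 0 0 0 255" --pt "0 0 0 0 255" --pt "0 0 0 0 255" --pt "0 0 0 0 255" --pt "0 0 0 0 255"

```text
time_s: 32.9
tcp_pos: [0.4004, -0.1185, -0.0029]
ee_rot: [-13.2, 89.8, -28.3]
force: [-1.8, 0.7, 5.8]
gripper_width: 0.0338
```

>>> move_arm --pt "0 0 0.4 0 255" --pt "0 0 0.8 0 255" --pt "0 0 0.8 0 255" --pt "0 0 0 0 255"

```text
time_s: 33.3
tcp_pos: [0.4017, -0.1192, 0.0484]
ee_rot: [-13.4, 89.5, -28.4]
force: [1.0, -1.0, -1.8]
gripper_width: 0.0336
```

```bash
python3 j.py d1 235 245 230 195
```

```text
[ 0.4017 -0.1192  0.0484] [ 0.98 -0.98 -1.76] 0.03361187262495733
```

View pics/d1_w.png

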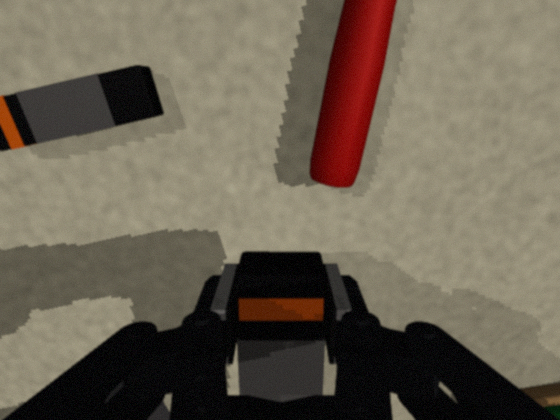

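View pics/d1_j.png

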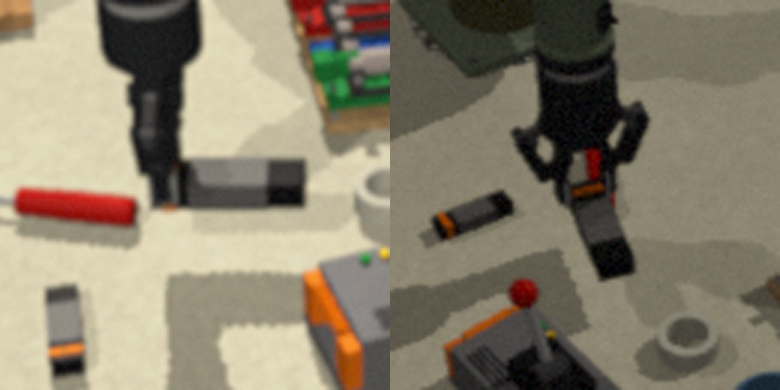

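The pack is held level near its orange end. I'll back off, turn to the bay's heading and line up in front of the mouth.

>>> move_arm --pt "-0.5 0 0.7 0.9 255" --pt "-0.5 0 0.7 0.9 255" --pt "-0.42 0 0 0.9 255" --pt "0 -0.9 0 0.88 255" --pt "0 -1 0 0 255"

```text
time_s: 33.95
tcp_pos: [0.3619, -0.1643, 0.0788]
ee_rot: [135.7, 89.8, 141.3]
force: [0.6, -0.3, -1.3]
gripper_width: 0.0336
```

>>> move_arm --pt "0 -1 0 0 255" --pt "0 -1 0 0 255" --pt "0 -1 0 0 255" --pt "0 -1 0 0 255" --pt "0 -1 0 0 255"

```text
time_s: 34.45
tcp_pos: [0.3623, -0.2903, 0.0785]
ee_rot: [126.0, 89.8, 131.5]
force: [0.1, -0.1, -1.9]
gripper_width: 0.0336
```

>>> move_arm --pt "0 0 0 0 255" --pt "0 0 0 0 255"

```text
time_s: 34.65
tcp_pos: [0.3624, -0.2895, 0.0788]
ee_rot: [122.2, 89.8, 127.6]
force: [0.1, -0.1, -2.7]
gripper_width: 0.0333
```

```bash
python3 pk.py w20.png; python3 j.py d2 250 270 200 225
```

```text
[ 0.3624 -0.2895  0.0788] 95.39
[385.6 138.5] 611 [374 116  24  46] [ 0.3051 -0.2356  0.024 ]
[281.1 309.1] 1884 [239 298  85  23] [ 0.4217 -0.2839  0.024 ]
[232.5 385.6] 170 [227 377  12  18] [ 0.4878 -0.3125  0.024 ]
[328.4 385.4] 142 [323 378  12  16] [ 0.4814 -0.2443  0.024 ]
[ 0.3624 -0.2888  0.0787] [ 0.06 -0.1  -2.3 ] 0.03399938290345983
```

View pics/w20.png

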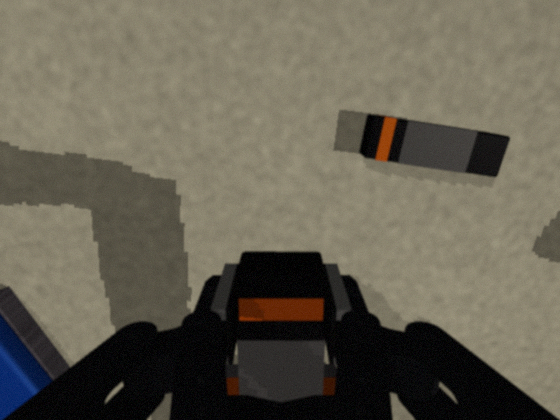

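View pics/d2_j.png

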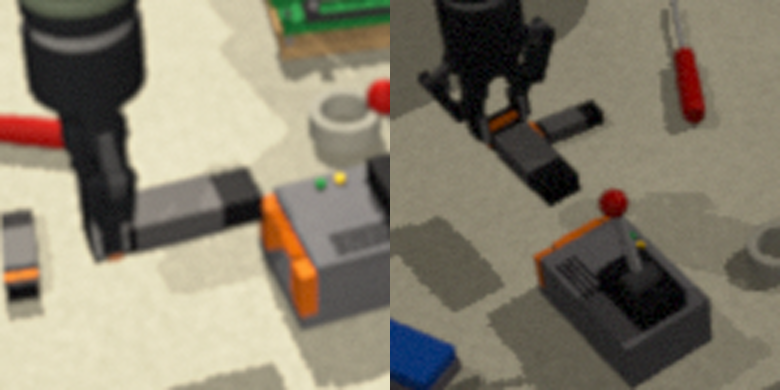

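The orange mouth posts appear symmetric about the pack (columns 232 and 328, rows equal), so lateral and yaw alignment are good. Lowering to bay height.

>>> move_arm --pt "0 -0.04 -0.9 0 255" --pt "0 0 -0.9 0 255" --pt "0 0 -0.6 0 255" --pt "0 0 0 0 255" --pt "0 0 0 0 255"

```text
time_s: 35.35
tcp_pos: [0.3634, -0.2906, 0.0201]
ee_rot: [117.7, 90.0, 123.2]
force: [-0.5, 0.4, -1.3]
gripper_width: 0.0338
```

```bash
python3 pk.py w21.png; python3 j.py d3 250 290 200 225
```

```text
[ 0.3634 -0.2906  0.0201] 95.5
[426.5 154.3] 1084 [410 123  34  63] [ 0.3046 -0.2364  0.024 ]
[281.1 309.1] 1895 [239 298  85  24] [ 0.3838 -0.2889  0.024 ]
[ 0.3639 -0.2913  0.0208] [ 0.03  0.21 -2.94] 0.034016970931291086
```

View pics/w21.png

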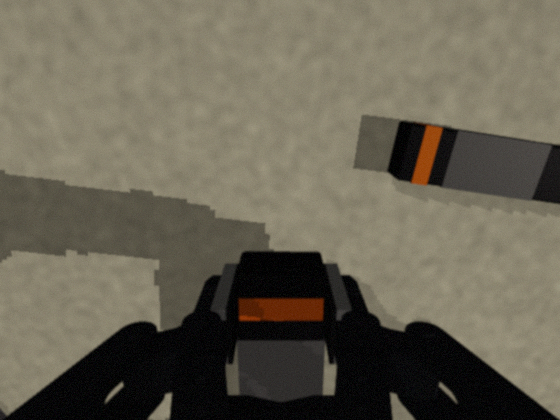

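View pics/d3_j.png

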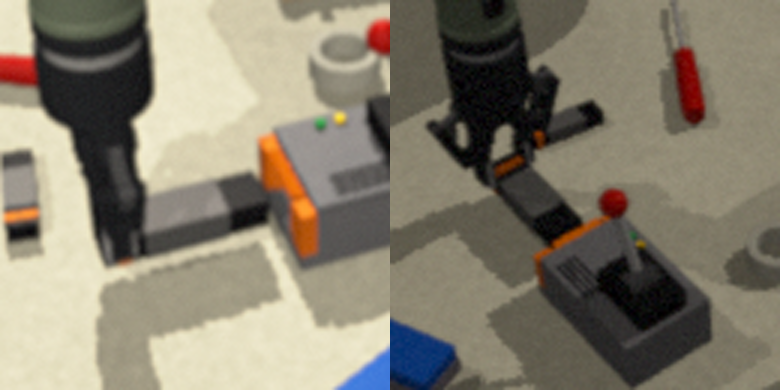

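>>> move_arm --pt "0 0 -0.1 0 255" --pt "0.4 0.04 0 0 255" --pt "0.4 0.04 0 0 255" --pt "0.4 0.04 0 0 255" --pt "0 0 0 0 255"

```text
time_s: 36.05
tcp_pos: [0.3954, -0.2886, 0.018]
ee_rot: [-44.1, 89.9, -38.6]
force: [-0.6, -0.1, -2.1]
gripper_width: 0.0336
```

```bash
python3 j.py d4 265 285 205 230
```

```text
[ 0.3954 -0.2886  0.018 ] [-0.59 -0.09 -2.11] 0.033641723110005
```

View pics/d4_j.png

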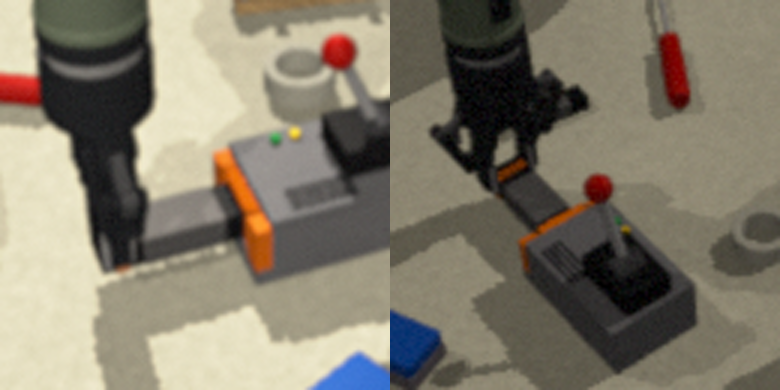

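The pack's front has entered the mouth with no contact force. Continuing in.

>>> move_arm --pt "0.4 0.04 0 0 255" --pt "0.4 0.04 0 0 255" --pt "0.4 0.04 0 0 255" --pt "0 0 0 0 255"

```text
time_s: 36.6
tcp_pos: [0.4251, -0.2854, 0.0178]
ee_rot: [-37.8, 89.9, -32.3]
force: [-0.1, 0.5, -2.7]
gripper_width: 0.0336
```

>>> move_arm --pt "0.4 0.04 0 0 255" --pt "0.4 0.04 0 0 255" --pt "0.2 0.02 0 0 255" --pt "0 0 0 0 255"

```text
time_s: 37.0
tcp_pos: [0.4493, -0.2826, 0.0176]
ee_rot: [-26.8, 90.0, -21.3]
force: [-1.2, 1.0, -1.9]
gripper_width: 0.0338
```

```bash
python3 j.py d5 265 285 205 230
```

```text
[ 0.4493 -0.2826  0.0176] [-1.19  1.03 -1.88] 0.03377868721383095
```

View pics/d5_j.png

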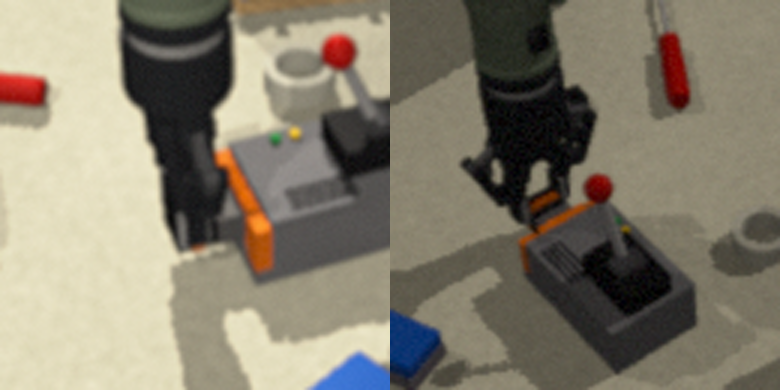

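View pics/d5_w.png

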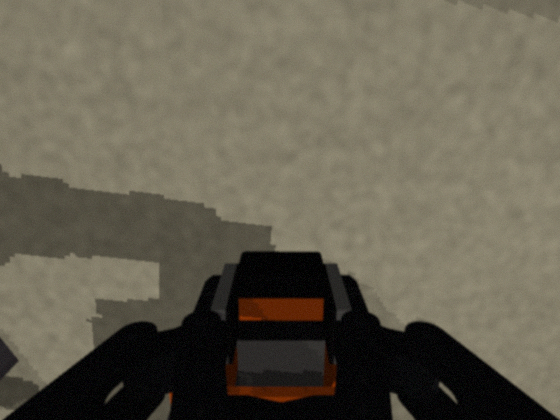

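>>> move_arm --pt "0.25 0.024 0 0 255" --pt "0.25 0.024 0 0 255" --pt "0 0 0 0 255"

```text
time_s: 37.45
tcp_pos: [0.4618, -0.2816, 0.0177]
ee_rot: [-28.4, 89.9, -22.9]
force: [-0.8, 0.4, -1.9]
gripper_width: 0.0333
```

>>> move_arm --pt "0.15 0.014 0 0 255" --pt "0.15 0.014 0 0 255" --pt "0 0 0 0 255"

```text
time_s: 37.75
tcp_pos: [0.469, -0.2808, 0.0176]
ee_rot: [-23.4, 90.0, -17.9]
force: [0.4, 0.8, -1.6]
gripper_width: 0.0338
```

```bash
python3 j.py d6 265 285 205 230
```

```text
[ 0.469  -0.2808  0.0176] [ 0.41  0.83 -1.62] 0.03375742041825496
```

View pics/d6_j.png

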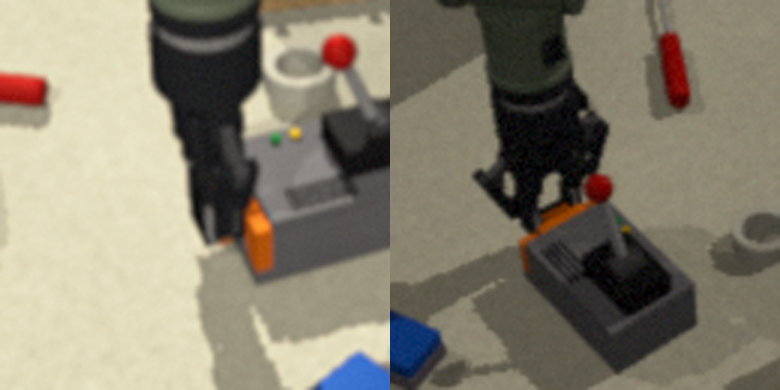

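View pics/d6_w.png

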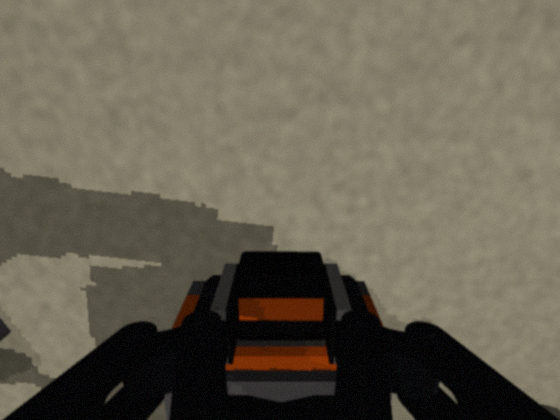

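Fingers are now just short of the mouth with no contact. I'll release, rise, back off, close, and push from behind.

>>> move_arm --pt "0 0 0 0 150" --pt "0 0 0 0 120" --pt "0 0 0 0 105" --pt "0 0 0 0 105" --pt "0 0 0.8 0 105"

```text
time_s: 38.4
tcp_pos: [0.4662, -0.2791, 0.0353]
ee_rot: [134.8, 89.6, 140.2]
force: [0.4, 0.1, -0.9]
gripper_width: 0.0499
```

>>> move_arm --pt "0 0 1 0 105" --pt "-0.9 -0.087 0.4 0 255" --pt "-0.9 -0.087 0 0 255" --pt "0 0 0 0 255" --pt "0 0 0 0 255"

```text
time_s: 38.9
tcp_pos: [0.4235, -0.2853, 0.0728]
ee_rot: [-21.7, 90.0, -16.3]
force: [-0.3, -0.3, 0.0]
gripper_width: 0.0001
```

```bash
python3 j.py d7 265 285 205 230
```

```text
[ 0.4235 -0.2853  0.0728] [-0.25 -0.35  0.03] 0.00010780334242319943
```

View pics/d7_j.png

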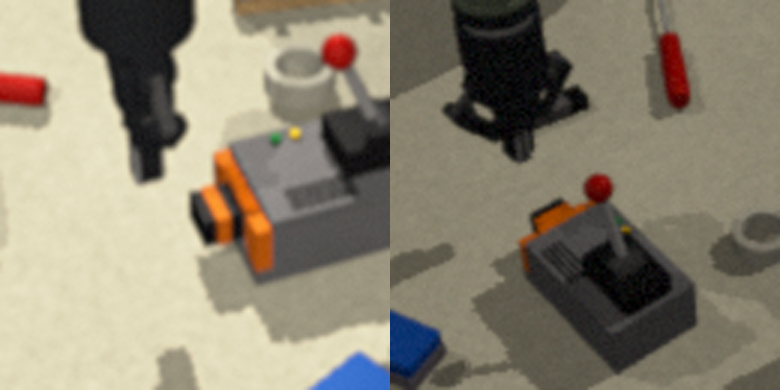

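View pics/d7_w.png

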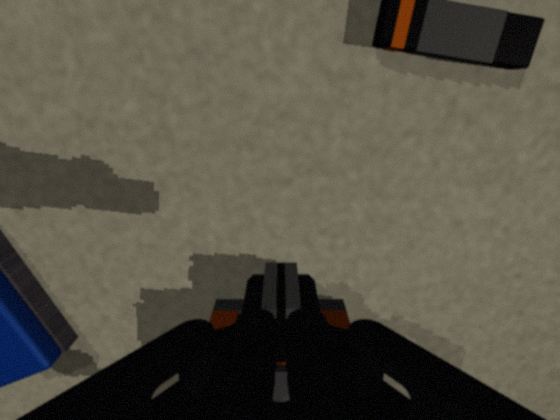

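```bash
python3 - <<'E'
from h import *
m=imaging.camera_model('wrist'); p,R,s=tool()
for u,v in((232,299),(336,299)):
    for z in (.044,.02): X=onplane(m,u,v,z); print(X.round(4),(R.T@(X-p)).round(4))
E
```

```text
[ 0.4622 -0.31    0.044 ] [ 0.0286 -0.0282  0.0355]
[ 0.4776 -0.3122  0.02  ] [ 0.0526 -0.0319  0.0506]
[ 0.4565 -0.2508  0.044 ] [0.0286 0.0312 0.0355]
[ 0.4712 -0.2452  0.02  ] [0.0526 0.0354 0.0506]
```

>>> move_arm --pt "0 0.02 -0.8 0 255" --pt "0 0 -0.8 0 255" --pt "0 0 -0.6 0 255" --pt "0.3 0.03 0 0 255" --pt "0.3 0.03 0 0 255"

```text
time_s: 39.55
tcp_pos: [0.4393, -0.283, 0.0174]
ee_rot: [99.8, 90.0, 105.3]
force: [-0.1, -0.9, 0.9]
gripper_width: 0.0
```

>>> move_arm --pt "0.3 0.03 0 0 255" --pt "0.2 0.02 0 0 255" --pt "0.2 0.02 0 0 255" --pt "0 0 0 0 255"

```text
time_s: 39.95
tcp_pos: [0.4571, -0.2818, 0.0183]
ee_rot: [-36.9, 89.9, -31.5]
force: [0.4, -0.2, -0.6]
gripper_width: -0.0001
```

>>> move_arm --pt "0.12 0.012 0 0 255" --pt "0.12 0.012 0 0 255" --pt "0 0 0 0 255"

```text
time_s: 40.25
tcp_pos: [0.4618, -0.2809, 0.0177]
ee_rot: [-158.0, 90.0, -152.5]
force: [-2.4, -1.0, 1.1]
gripper_width: 0.0002
```

>>> move_arm --pt "0.12 0.012 0 0 255" --pt "0.12 0.012 0 0 255" --pt "0 0 0 0 255"

```text
time_s: 40.55
tcp_pos: [0.4617, -0.2808, 0.0176]
ee_rot: [172.0, 89.2, 177.6]
force: [-19.7, -3.4, 14.8]
gripper_width: 0.0002
```

>>> move_arm --pt "0.12 0.012 0 0 255" --pt "0 0 0 0 255"

```text
time_s: 40.75
tcp_pos: [0.4616, -0.2807, 0.0176]
ee_rot: [171.3, 88.9, 177.0]
force: [-28.3, -6.7, 20.1]
gripper_width: -0.0
```

```bash
python3 j.py d8 265 285 205 230
```

```text
[ 0.4616 -0.2807  0.0176] [-28.3   -6.68  20.14] -7.315665246952184e-06
```

View pics/d8_j.png

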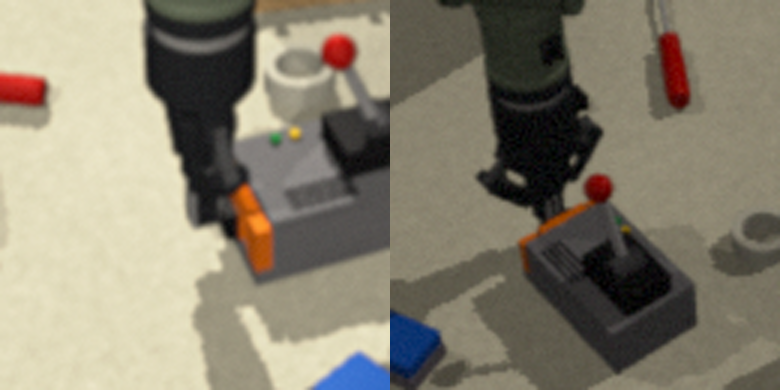

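View pics/d8_w.png

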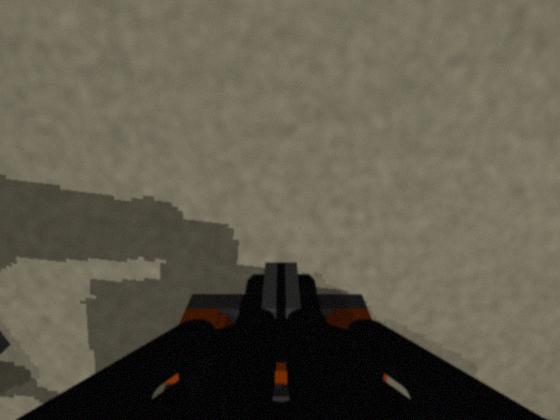

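Hard stop at TCP x 0.4617, where home was predicted. Backing off to verify how far the pack sticks out.

>>> move_arm --pt "-0.5 -0.05 0 0 255" --pt "-1 -0.1 0 0 255" --pt "-1 -0.1 0.5 0 255" --pt "-0.6 -0.06 1 0 255" --pt "0 0 1 0 255"

```text
time_s: 41.4
tcp_pos: [0.3913, -0.2866, 0.0796]
ee_rot: [111.6, 89.8, 116.9]
force: [0.8, -0.7, -0.1]
gripper_width: 0.0002
```

>>> move_arm --pt "0 0 1 0 255" --pt "0 0 0 0 255"

```text
time_s: 41.6
tcp_pos: [0.3962, -0.2901, 0.109]
ee_rot: [-44.7, 89.4, -39.3]
force: [0.9, -0.2, 0.1]
gripper_width: 0.0
```

```bash
python3 j.py e1 265 285 205 230; python3 pk.py w22.png
```

```text
[ 0.3962 -0.2901  0.109 ] [ 0.95 -0.23  0.07] 1.695704275556624e-05
[ 0.3933 -0.2872  0.1045] 95.46
[380.   83.4] 542 [370  62  21  44] [ 0.3064 -0.2354  0.024 ]
```

View pics/e1_j.png

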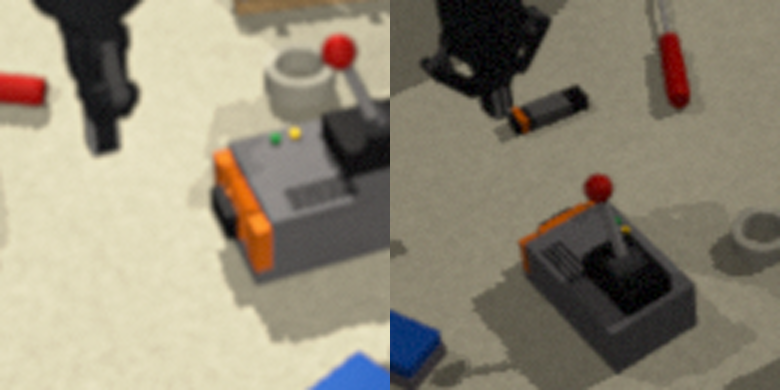

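View pics/w22.png

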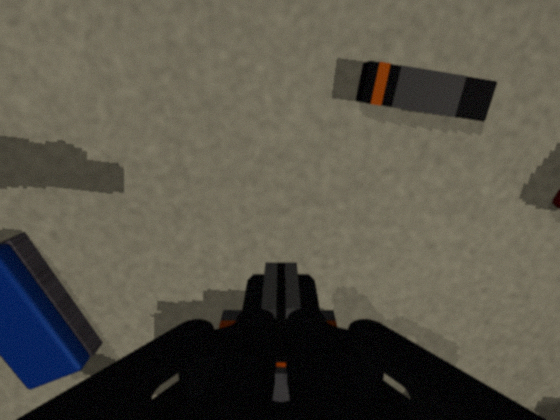

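>>> move_arm --pt "0 0 1 0 255" --pt "0 0 1 0 255" --pt "0 0 1 0 255" --pt "0 0 1 0 255" --pt "1 0 1 0 255"

```text
time_s: 42.3
tcp_pos: [0.4163, -0.2867, 0.2288]
ee_rot: [137.2, 89.7, 142.6]
force: [-0.2, -0.3, 0.4]
gripper_width: -0.0002
```

>>> move_arm --pt "1 0.1 0.5 0 255" --pt "1 0.1 0 0 255" --pt "1 0.1 0 0 255" --pt "1 0.1 0 0 255" --pt "0.2 0 0 0 255"

```text
time_s: 42.8
tcp_pos: [0.5248, -0.2765, 0.2402]
ee_rot: [121.7, 89.8, 127.2]
force: [0.0, -0.6, -0.7]
gripper_width: 0.0001
```

>>> move_arm --pt "0 0 0 0 255" --pt "0 0 0 0 255"

```text
time_s: 43.0
tcp_pos: [0.5223, -0.2774, 0.2413]
ee_rot: [146.0, 89.8, 151.4]
force: [-0.7, 0.4, -0.2]
gripper_width: -0.0
```

```bash
python3 pk.py w23.png; python3 - <<'E'
from h import *
im=np.load('pics/w23.npy'); cv2.imwrite('pics/w23z.png',cv2.resize(im[60:260,190:380],None,fx=4,fy=3,interpolation=cv2.INTER_CUBIC)[:,:,::-1])
E
```

```text
[ 0.5223 -0.2774  0.2413] 95.45
[280.6 141.2] 1567 [232 132  98  19] [ 0.4943 -0.2802  0.024 ]
[505.7 271.4] 2059 [473 219  87 114] [ 0.616  -0.0123  0.024 ]
```

View pics/w23z.png

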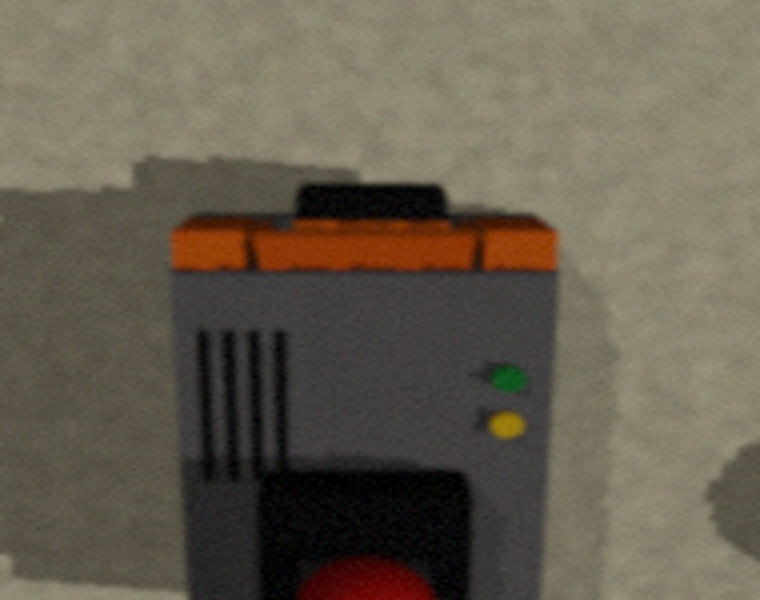

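```bash
python3 - <<'E'
from h import *
m=imaging.camera_model('wrist'); p,R,s=tool()
f=lambda v,z,u=281: (R.T@(onplane(m,u,v,z)-p))[2].round(4)
print('rear top',f(121.7,.044),'rear bot',f(121.7,.020))
for v in (131.5,133,135.5): print('mouth',v,f(v,.057),f(v,.047))
print('orange back edge',f(60+268/3,.057))
print('pack L/R',[(R.T@(onplane(m,u,126,.044)-p))[1].round(4) for u in (264.3,301.8)],'box L/R',[(R.T@(onplane(m,u,149,.057)-p))[1].round(4) for u in (233,329)])
E
```

```text
rear top -0.0486 rear bot -0.0465
mouth 131.5 -0.041 -0.0399
mouth 133 -0.0397 -0.0385
mouth 135.5 -0.0374 -0.0362
orange back edge -0.0248
pack L/R [np.float64(-0.0158), np.float64(0.0195)] box L/R [np.float64(-0.0445), np.float64(0.0443)]
```

The pack protrudes about 11 mm at the mouth (12 expected), flat and straight. Before throwing the lever I'll check the rack once more.

```bash
python3 j.py f1 300 190 345 215
```

```text
[ 0.5222 -0.2776  0.2417] [-0.    1.17  0.31] 2.169974509646895e-05
```

View pics/f1_j.png

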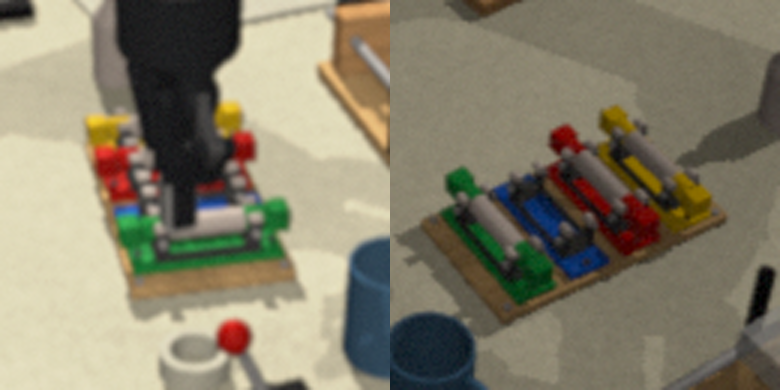

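>>> move_arm --pt "0 0.02 -1 0 255" --pt "0 0 -1 0 255" --pt "0 0 -1 0 255" --pt "0 0 -1 0 255" --pt "0 0 -0.5 0 255"

```text
time_s: 43.7
tcp_pos: [0.5215, -0.2764, 0.1277]
ee_rot: [139.4, 89.8, 144.9]
force: [-0.6, 0.5, -0.4]
gripper_width: 0.0001
```

```bash
python3 j.py f2 300 250 215 220
```

```text
[ 0.5215 -0.2764  0.1277] [-0.61  0.52 -0.43] 0.0001085893705271573
```

View pics/f2_j.png

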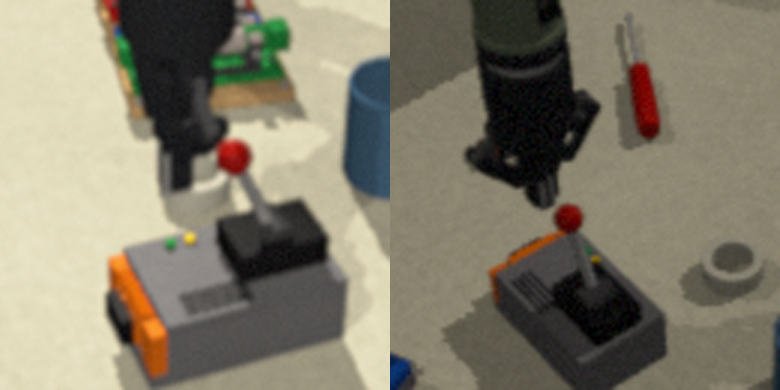

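All three markers sit seated as before, and the closed fingers are right behind the ball. Pushing the lever over.

>>> move_arm --pt "0.5 0.048 0 0 255" --pt "0.5 0.048 0 0 255" --pt "0.5 0.048 0 0 255" --pt "0.5 0.048 0 0 255" --pt "0.5 0.048 0 0 255"

```text
time_s: 44.35
tcp_pos: [0.5875, -0.2711, 0.1305]
ee_rot: [-37.9, 89.9, -32.4]
force: [-0.8, -0.4, 0.6]
gripper_width: 0.0002
```

>>> move_arm --pt "0.4 0.038 0 0 255" --pt "0.4 0.038 0 0 255" --pt "0.2 0.02 0 0 255" --pt "0 0 0 0 255"

```text
time_s: 44.75
tcp_pos: [0.609, -0.2685, 0.1294]
ee_rot: [165.8, 89.6, 171.3]
force: [-5.8, 0.9, 2.1]
gripper_width: -0.0001
```

```bash
python3 j.py f3 320 250 235 230
```

```text
[ 0.609  -0.2685  0.1294] [-5.83  0.94  2.1 ] -0.00010596686238560727
```

View pics/f3_j.png

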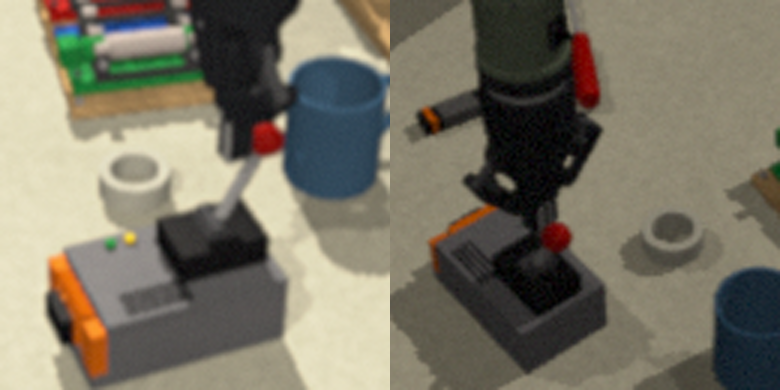

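>>> move_arm --pt "0.12 0.012 0 0 255" --pt "0 0 0 0 255"

```text
time_s: 45.1
tcp_pos: [0.6092, -0.2685, 0.1293]
ee_rot: [167.6, 89.3, 173.0]
force: [-13.6, -0.8, 6.0]
gripper_width: 0.0
```

>>> move_arm --pt "-1 -0.1 0 0 255" --pt "-1 -0.1 0.3 0 255" --pt "-0.5 0 1 0 255" --pt "0 0 1 0 255" --pt "0 0 1 0 255"

```text
time_s: 45.6
tcp_pos: [0.5512, -0.2734, 0.2135]
ee_rot: [24.3, 90.0, 29.7]
force: [0.3, -0.1, 0.9]
gripper_width: 0.0001
```

>>> move_arm --pt "-1 0 1 0 255" --pt "-1 0 1 0 255" --pt "-0.5 0 0 0 255" --pt "0 0 0 0 255"

```text
time_s: 46.0
tcp_pos: [0.4883, -0.2737, 0.2634]
ee_rot: [-37.6, 89.9, -32.2]
force: [0.8, 0.7, 0.6]
gripper_width: -0.0
```

```bash
python3 j.py g1 320 250 235 230; python3 - <<'E'
from h import *
a,b=[imaging.camera_model(n) for n in('scene','side')]
def near(im,r): return [(q,n) for q,n,bb in blobs(im,'red',30) if r[0]<q[0]<r[1] and r[2]<q[1]<r[3]]
c=np.load('pics/g1_c.npy');s=np.load('pics/g1_s.npy')
A=near(c,(195,270,200,265));B=near(s,(300,370,200,260)); print(A,B)
X=tri([(a,*A[0][0]),(b,*B[0][0])]); print(X, 'travel',np.linalg.norm((X-[.5626,-.2715,.1507])[:2]))
E
```

```text
[ 0.4883 -0.2737  0.2634] [0.79 0.74 0.56] -2.0718473708753695e-05
[(array([224.9, 243.5]), np.int32(72))] [(array([343.4, 230.8]), np.int32(93))]
[ 0.6325623  -0.26538884  0.14788447] travel 0.07022869507822271
```

View pics/g1_j.png

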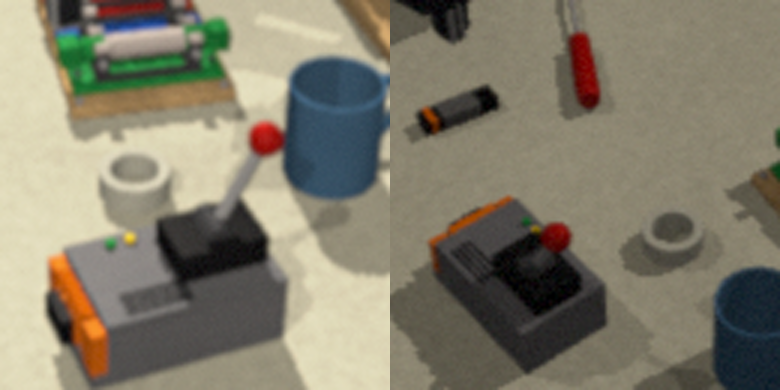

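View pics/g1_c.png

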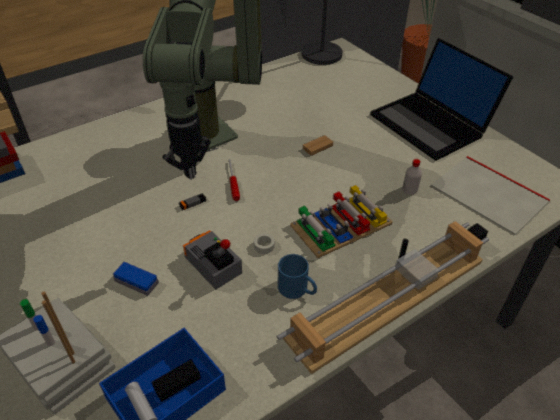

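View pics/g1_w.png

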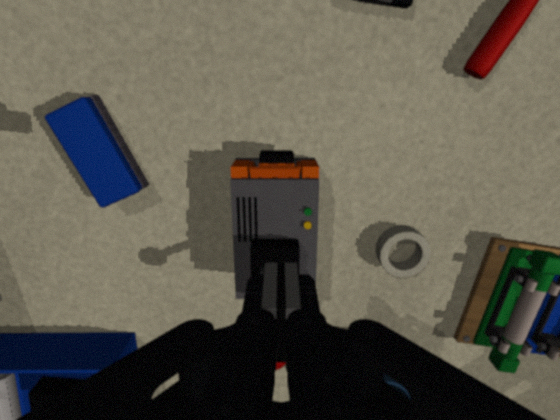

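The lever is over: the ball travelled 70 mm and met its stop with 13.6 N. The pack is still home and the arm is clear. Handing in.

```bash
python3 -c "
from h import *
print(ticket.sign_off()); s=readout.read_state(); print(s['time_s'],s['force'])"
```

```text
the job is handed in; nothing more can be done
None
the job is handed in; nothing more can be done
```

The job is handed in after about 46 s of robot time, and everything looked in place. The hand-in gives no verdict, so this rests on my own checks.

- **Markers:** Red, yellow and green are in the clips of their own colour; there was no blue marker in this run. Each was pushed down until it hit a hard stop with 25–31 N at the predicted height. Later pictures still showed all three in their clips.
- **Pack:** The larger pack was slid in and pushed to a hard stop (28 N) where home was predicted. It sticks out about 11 mm, against 12 mm expected. It sits about 1.8 mm to one side by the picture, within the 4 mm limit.
- **Lever:** I threw it last. The ball moved 70 mm and met its stop with about 14 N, which I take as close to 1.0 rad.
- **End state:** The gripper is empty and the arm is clear. In the last pictures the mug, tape roll, glue and eraser stood where they were at the start.

What went wrong or disagreed:
- **Fingertip offset:** The first two grasps on the red marker closed on nothing. The pictures showed the fingertips about 10 mm behind the tool point, not 25 mm ahead as stated, so I worked from the pictures after that.
- **Green marker:** It had been knocked about 2–3 cm before I reached it, so I measured it again.
- **Lengthwise check:** The last overhead measurement put the marker middles 7–8 mm short of their seats. It also made the markers about 7 mm too short, so I blamed one unclear edge; an earlier look put red within about 3 mm, and the limit is 12 mm.

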